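# Roll a conveyor roller along a ribbed rack to the marker and block it

## Task

Roll the grey conveyor roller along the ribbed rack into the groove beside the upright marker peg by pushing gently on its top with the fingertips: do not grip it, lift it or push low on its side. Then stand the stop with the upright post in the groove directly behind the roller (the side it came from), its foot fully down between the bars, and let go. Leave the other things on the bench alone.

Things in the scene. Friction and masses are not known exactly. Their poses are not given: they have to be found in the camera images.
- rack: fixed ribbed rack: plate 300 (x) by 200 (y) by 6 mm, origin at the centre of its underside, z up, x = rolling direction (roughly to the robot's left). Eight round bars, 10 mm thick, lie along y 36 mm apart; the grooves between them are centred at x = -108, -72, -36, 0, 36, 72, 108 mm, floor (26 mm wide) at z = 6 mm. The bars' heights are uneven: each crest at z = 13 to 19 mm. Side rails 24 mm high at y = -66, 66 mm
- marker: fixed marker on the rack's edge strip at y = -85 mm of the rack: steel foot 22 by 22 by 8 mm with an upright peg 12 mm thick, top 52 mm above the origin, which is under its foot. Axes parallel to the rack's; its x is that of the marked groove (0 or 36 mm of the rack). A low cap, like its foot but without a peg, stands beside the other one
- roller: the conveyor roller: smooth grey cylinder, 50 mm diameter, 100 mm long, 0.25 to 0.46 kg, lying across the rack (y is its axis), origin at its centre. It starts in the groove at x = -72 mm and goes towards the rack's +x. A fingertip pressed on its top moves about twice as far as the roller; a press of 6 to 15 N rolls it over a bar; more than 35 N dents it, so land slower than 10 mm/s
- roller_center (a point): the roller's centre, on its axis. In a groove it rests on two bars, centre at z = 31 to 39 mm of the rack and within 5 mm of the groove's middle, depending on the bars; over a bar it rises by 3 to 10 mm, to 38 to 44 mm (top at 63 to 69 mm), and drops into the next groove, 36 mm on, where it stays
- stop_grip (a point): grip point of the loose stop, on its post, 90 mm above its underside: steel foot 18 (x) by 60 (y) by 11 mm tall, in its middle an upright grey post 12 (x) by 14 (y) mm, top at 105 mm; 0.11 to 0.18 kg. It stands on the bench left or right of the rack. In a groove the foot lies along the bars (either way round) on the rack's plate, this point then at z = 96 mm of the rack
- stop: the same stop, origin at the centre of its underside, z up
- spare: plain upright roller, 50 mm across and 100 mm tall, standing on its end; bystander, origin at the centre of its underside
- race: steel bearing race lying flat, 52 mm across, 16 mm tall; bystander, origin under its centre
- driver: screwdriver lying on the bench, 190 mm long; bystander, origin under it
- spanner: open spanner lying on the bench, 170 mm long; bystander, origin under it
Mind the look-alikes: they are no part of the job. What is shaped like the roller but orange is not meant. Of the things that look like the stop, take the one that is nearest to the robot's base at the start.

How it is judged:
By the outcome, as a careful person would: the job done as asked, in the order asked, and still so for the second after the job is handed in, with the robot touching nothing.
It also fails if it takes over 72 s, if anything falls off the work surface, if the arm or the gripper's body presses on something with over 40 N, if the wrist force passes 120 N, or if a joint passes its speed limit or range.

## Robot

A 6-joint arm with a two-finger parallel gripper is mounted at the origin on the work surface. World frame = base frame: x ahead of the robot, y to its left, z up, the work surface at z = 0. Lengths are in m, angles in rad, forces in N, time in s.
With the tool pointing down it reaches from about 0.25 to 0.775 m from the base axis. Payload 4 kg.
Tool frame: the origin (TCP) lies midway between the tips of the shut fingers; the grasp point (between the pads) lies 19 mm behind it (robot.tcp_to_grasp is the distance from the TCP to the grasp point, in m); z points along the fingers, x is the direction in which the jaws open and shut, and the axes are right-handed (so a half turn about z gives the same grasp; the last joint's range is limited). The gripper opens to 94 mm and grips with 3 to 60 N. Pads are 16 mm wide; open, the fingers measure 119 mm over their backs; the gripper's body (75 mm by 177 mm) begins 78 mm behind the grasp point.
Start: joints at [-1.207, 0.087, 1.371, -0, 1.684, -0.103], TCP at [0.248, -0.491, 0.206] pointing down, gripper open.
Joint ranges: [-3.1, 3.1], [-0.76, 2.03], [0.27, 2.55], [-1.08, 4.22], [0.17, 2.65], [-2.57, 2.57]. Speed limits (rad/s): [2.79, 2.79, 3.14, 3.14, 3.14, 3.14].

## Interface

Orientations are given as [roll, pitch, yaw] about the fixed x, y, z axes, in that order (R = Rz(yaw) Ry(pitch) Rx(roll)).
In Python, from bench import get_obs, vision, robot gives the robot as it stands.
- The arm moves only by the tool servo_tool, never from a script. Its argument "targets" is text: rows parted by semicolons, each of 7 numbers parted by spaces: the opening, from 0 (shut) to 1 (fully open), then the shift along the tool's x, y, z as a fraction of full scale, then the turn, a rotation vector about the tool's x, y, z as a fraction of full scale. A call has 1 to 12 rows; each row is the pose to reach, as a shift and turn from the pose commanded when the call began, along the tool's axes at that moment, turning the shorter way round; what a row does not reach only later rows make up. Full scale, the value 1, is 0.25 m for a shift and pi rad for a turn. A row lasts 1/12 s, in which the tool goes at most 41.7 mm and 7.16 degrees, less where a joint would pass 70% of its speed; a pose out of reach is approached as far as the arm can. A call with a number of a shift or a turn outside -1 to 1 is refused whole. A call with a gripper value outside its range is refused whole. The fingers move at their own pace and stop on an object; the grip force is fixed at half the most. Time passes only in rows, so rows that repeat a pose let the fingers close. It gives the time, the measured TCP pose, the force and the opening at its end, in the units of the state.
- get_obs(): the state, without advancing time (a new reading comes with each control period).
- vision.snapshot(name): name is "side" or "top" or "wrist"; returns a dict with "image" (384x512x3 uint8, red, green, blue), "mtx" (3x3 intrinsics, pixels), "world_from_camera" (4x4, takes a point from camera to world coordinates); the wrist camera has in their place "T_tool_cam" (4x4, takes a point from camera to tool coordinates, whose origin is the TCP and whose axes are the tool frame's). Camera axes: x right, y down, z forward; pixel columns grow to the right and rows downward; lengths in m; the calibration is good to about 2 mm. The wrist camera is an equidistant fisheye: a pixel r from the principal point sees the ray r / f radians off the axis. A picture is of the moment at which its call begins: read the wrist's pose just before it. There is no depth.
- robot.close_job(): hands the job in, once; it reports no verdict.
The state is a dict: "time": time; "joint_positions": joint angles; "qvel": joint speeds; "joint_torque": joint torques, N m; "tool_pos": TCP position; "ee_rot": TCP orientation; "wrist_force": force on the tool from outside, world axes, zero at the start; "wrist_torque": the same for the moment, N m; "width": finger opening in m.
Only numpy, scipy, OpenCV 4.12 (cv2) and the standard library are available. Lean on these libraries where they do the work, as an engineer would, in place of code of your own. Each camera call takes 0.05 s, during which the arm holds its last target.

## Working session

There is one attempt and no reset: what is moved stays moved. The work goes in short steps, Python scripts to look and compute and a tool call to move; the robot and the scene stay as the last step left them, time stands still between calls to the robot, and variables do not carry over. Pictures are saved under pics/ and viewed, and the job is handed in when it is done.

Besides the shell and the picture viewer there is one more tool, called after ">>>" by a JSON object that holds its "api" and its "payload", one argument or row to a line. servo_tool: Moves the arm, as the interface text tells. Its arguments: {"type":"object","properties":{"targets":{"type":"string"}},"required":["targets"]}

```bash
ls; mkdir -p pics; cat > h.py <<'E'
from bench import get_obs, vision, robot
import numpy as np, cv2
def snap(n,f):
    o=get_obs(); s=vision.snapshot(n); cv2.imwrite('pics/'+f+'.png',s['image'][:,:,::-1])
    d={k:np.array(v) for k,v in s.items() if k!='image'}
    d['tp']=np.array(o['tool_pos']); d['er']=np.array(o['ee_rot'])
    np.savez('pics/'+f+'.npz',**d,image=s['image'])
    return s
E
python3 - <<'E'
from h import *
for n in ['top','side','wrist']:
    s=snap(n,n+'0'); print(n,s['mtx'],s.get('world_from_camera',s.get('T_tool_cam')))
print(get_obs()); print(robot.tcp_to_grasp)
E
```

```text
pics
top [[463.37573853   0.         249.08491028]
 [  0.         463.37573853 191.5051565 ]
 [  0.           0.           1.        ]] [[ 0.0058179  -0.99449052  0.10466493  0.43324723]
 [-0.99972377 -0.00816789 -0.02203795 -0.01731878]
 [ 0.02277142 -0.10450781 -0.99426334  1.14052403]
 [ 0.          0.          0.          1.        ]]
side [[385.53185371   0.         251.10718715]
 [  0.         385.53185371 197.25231906]
 [  0.           0.           1.        ]] [[-0.97985993 -0.11042961  0.16637252  0.3543686 ]
 [-0.19852664  0.62838404 -0.75214405  0.80425671]
 [-0.02148687 -0.7700252  -0.63765156  0.81332453]
 [ 0.          0.          0.          1.        ]]
wrist [[297.31863964   0.         259.22463071]
 [  0.         297.31863964 193.55001137]
 [  0.           0.           1.        ]] [[ 9.99999884e-01  3.09692864e-04  3.68421667e-04  1.53599417e-04]
 [-3.89866228e-04  9.70086873e-01  2.42757711e-01 -6.94743541e-02]
 [-2.82220692e-04 -2.42757827e-01  9.70086882e-01 -1.79434581e-01]
 [ 0.00000000e+00  0.00000000e+00  0.00000000e+00  1.00000000e+00]]
{'time': 0.15, 'joint_positions': array([-1.20708262e+00,  8.77815175e-02,  1.37188829e+00,  2.04457657e-06,
        1.68356905e+00, -1.03062875e-01]), 'qvel': array([-0.00013137, -0.00267242, -0.00436795,  0.00142624, -0.00125962,
       -0.00128765]), 'joint_torque': array([-2.72752695e-04, -3.40647268e+01, -3.02793574e+01,  7.17310002e-02,
        3.05262173e-02, -1.19725664e-04]), 'tool_pos': array([ 0.2473747 , -0.49077305,  0.20458461]), 'ee_rot': array([-3.14142127e+00,  1.63726538e-03, -1.10401937e+00]), 'wrist_force': array([ 0.06191717,  0.29784572, -0.76283504]), 'wrist_torque': array([ 0.00068069, -0.00244449,  0.01059451]), 'width': 0.09393237309740442}
0.0188
```

View pics/top0.png

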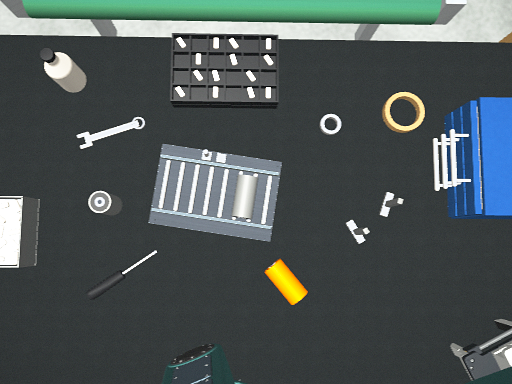

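View pics/side0.png

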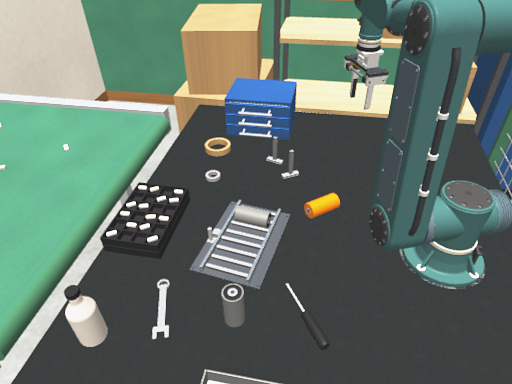

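View pics/wrist0.png

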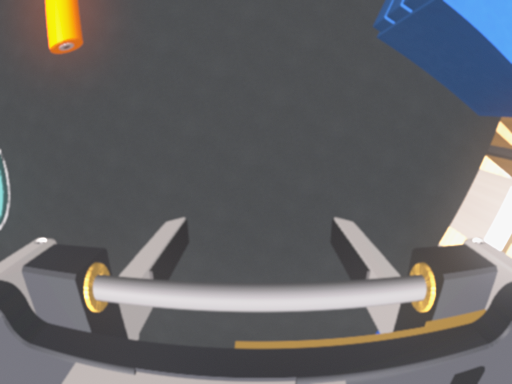

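```bash
python3 - <<'E'
from h import *
a=cv2.imread('pics/top0.png'); cv2.imwrite('pics/c1.png',cv2.resize(a[135:250,140:290],None,fx=5,fy=5,interpolation=cv2.INTER_CUBIC))
cv2.imwrite('pics/c2.png',cv2.resize(a[180:255,335:415],None,fx=8,fy=8,interpolation=cv2.INTER_CUBIC))
a=cv2.imread('pics/side0.png'); cv2.imwrite('pics/c3.png',cv2.resize(a[130:290,190:310],None,fx=5,fy=5,interpolation=cv2.INTER_CUBIC)[:,:600][:600] if 0 else cv2.resize(a[190:290,185:300],None,fx=6,fy=6,interpolation=cv2.INTER_CUBIC))
cv2.imwrite('pics/c4.png',cv2.resize(a[125:190,255:315],None,fx=9,fy=9,interpolation=cv2.INTER_CUBIC))
E
```

```text
(no output)
```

View pics/c1.png

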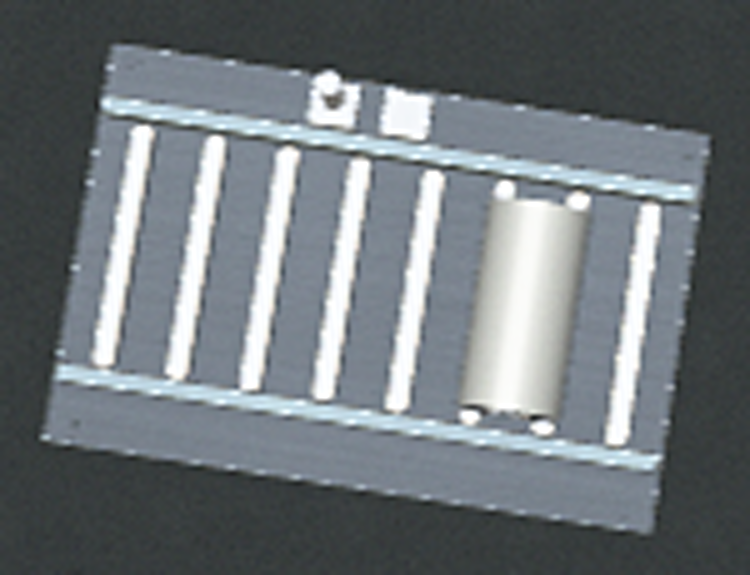

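View pics/c2.png

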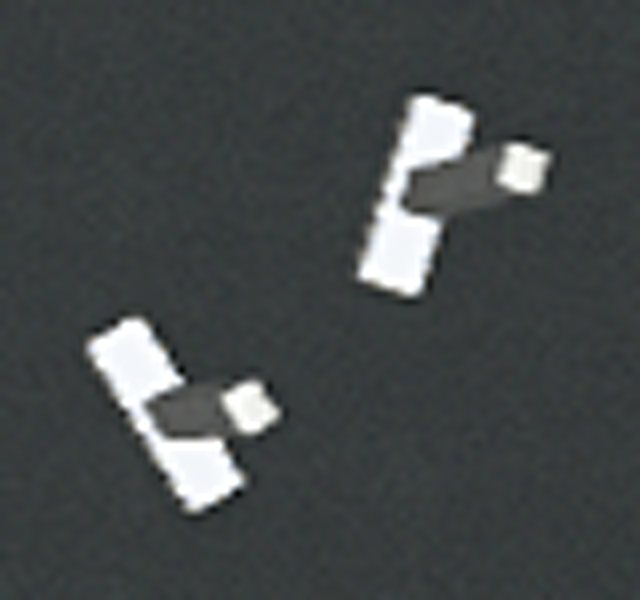

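View pics/c3.png

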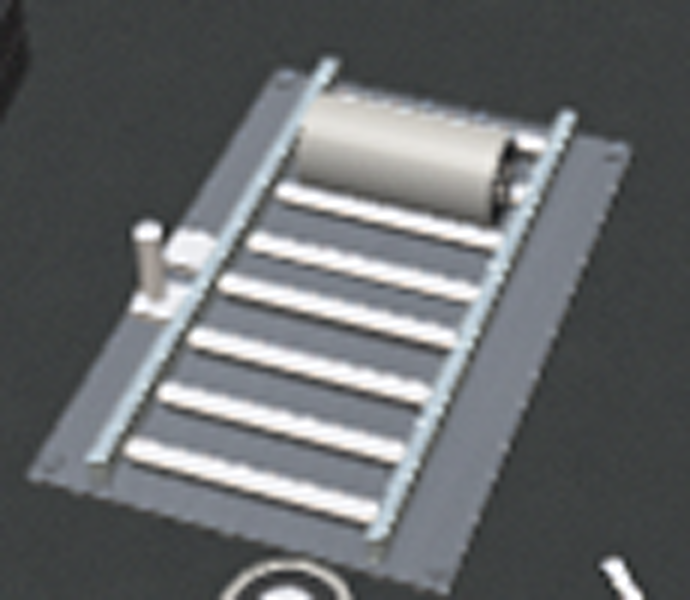

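View pics/c4.png

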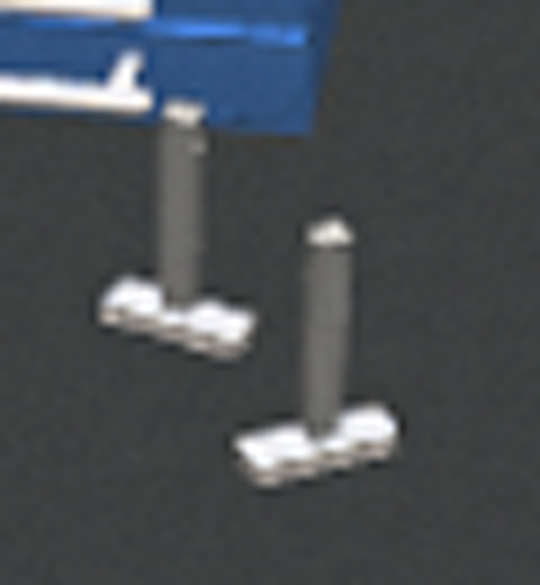

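```bash
cat >> h.py <<'E'
def load(f): return dict(np.load('pics/'+f+'.npz'))
def proj(d,P):
    T=np.linalg.inv(d['world_from_camera']); p=(T[:3,:3]@np.atleast_2d(P).T).T+T[:3,3]
    return p[:,:2]/p[:,2:]*[d['mtx'][0,0],d['mtx'][1,1]]+d['mtx'][:2,2]
def ray(d,uv):
    K=d['mtx'];v=np.array([(uv[0]-K[0,2])/K[0,0],(uv[1]-K[1,2])/K[1,1],1.]);W=d['world_from_camera'];return W[:3,3],W[:3,:3]@v
def onz(d,uv,z):
    o,v=ray(d,uv);return o+v*(z-o[2])/v[2]
def tri(rs):
    A=0;b=0
    for o,v in rs:
        v=v/np.linalg.norm(v);M=np.eye(3)-np.outer(v,v);A=A+M;b=b+M@o
    p=np.linalg.solve(A,b);return p,[np.linalg.norm(np.cross(p-o,v/np.linalg.norm(v)))*1e3 for o,v in rs]
E
cat > rack.py <<'E'
from h import *
from scipy.optimize import least_squares
t=load('top0');s=load('side0')
off=lambda c,f,o:(np.array(c)+.5)/f-.5+np.array(o)
C=np.array([[150,-100],[-150,-100],[-150,100],[150,100]])/1e3
tu=off([(112,43),(710,135),(650,533),(42,437)],5,(140,135))
su=off([(30,478),(280,68),(632,148),(445,592)],6,(185,190))
def pts(q):
    c,ss=np.cos(q[3]),np.sin(q[3]);R=np.array([[c,-ss],[ss,c]])
    return np.c_[C@R.T+q[:2],np.full(4,q[2])]
f=lambda q:np.r_[(proj(t,pts(q))-tu).ravel(),(proj(s,pts(q))-su).ravel()]
r=least_squares(f,[.43,.05,.006,1.57]);print(r.x,np.round(r.fun,1))
for d,u in((t,tu),(s,su)):print(np.round([onz(d,x,.006)*1e3 for x in u]))
for a,b in zip(tu,su):print(tri([ray(t,a),ray(s,b)]))
g=off((250,408),8,(335,180));h=off((330,233),9,(255,125));print('post top',tri([ray(t,g),ray(s,h)]))
F=[onz(t,off(c,8,(335,180)),.011) for c in[(130,318),(88,348),(195,513),(243,482)]];print('foot',np.round(F,4),np.mean(F,0))
print('m',np.degrees(np.arctan2(*(F[2]-F[1])[[1,0]])))
g=off((330,82),5,(140,135));h=off((147,232),6,(185,190));print('peg top',tri([ray(t,g),ray(s,h)]))
E
python3 rack.py
```

```text
[0.55129034 0.04036464 0.00152693 1.42387645] [ 0.3  0.  -0.2  0.2 -0.   0.4  0.2  0.8 -0.8 -0.4 -0.6  0.1 -0.1 -0.2
 -0.2  0.3]
[[ 671.  174.    6.]
 [ 628. -123.    6.]
 [ 431.  -93.    6.]
 [ 476.  203.    6.]]
[[ 668.  178.    6.]
 [ 625. -119.    6.]
 [ 430.  -88.    6.]
 [ 473.  206.    6.]]
(array([0.67105205, 0.17470332, 0.00118904]), [np.float64(1.262104519474136), np.float64(1.2621045194743137)])
(array([ 0.62755603, -0.12334744,  0.00180742]), [np.float64(1.1739922012708708), np.float64(1.1739922012708104)])
(array([ 0.43073922, -0.09359986,  0.0006422 ]), [np.float64(0.5449418949313356), np.float64(0.5449418949313233)])
(array([0.47500877, 0.2035925 , 0.00295854]), [np.float64(1.1521771554626858), np.float64(1.1521771554627942)])
post top (array([ 0.45621753, -0.30371193,  0.10032037]), [np.float64(0.29597038106952467), np.float64(0.2959703810695464)])
foot [[ 0.4857 -0.2919  0.011 ]
 [ 0.4765 -0.2788  0.011 ]
 [ 0.4265 -0.3108  0.011 ]
 [ 0.436  -0.3257  0.011 ]] [ 0.45618958 -0.30178718  0.011     ]
m -147.40369960653214
peg top (array([0.64323092, 0.06246051, 0.05273288]), [np.float64(0.5183809491999266), np.float64(0.518380949199981)])
```

```bash
cat >> h.py <<'E'
from scipy.spatial.transform import Rotation as Ro
def go(pos,yaw,base=None):
    "fractions for tool-down target pose from the measured pose (or given (pos,rpy))"
    o=get_obs(); p,e=(o['tool_pos'],o['ee_rot']) if base is None else base
    R=Ro.from_euler('xyz',e); d=R.inv().apply(np.array(pos)-p)/.25
    w=(R.inv()*Ro.from_euler('xyz',[np.pi,0,yaw])).as_rotvec()/np.pi
    print('shift',np.round(d,4),'turn',np.round(w,4),'dist',np.linalg.norm(d)*.25)
yr=1.424; rc=np.array([.5505,.042])
def r2w(x,y,z=0,yr=yr,rc=rc):
    c,s=np.cos(yr),np.sin(yr); return np.array([rc[0]+c*x-s*y,rc[1]+s*x+c*y,z])
E
python3 - <<'E'
from h import *
print(r2w(-.072,0), r2w(.036,-.085))
go([.38,-.26,.205],-1.4); go([.50,-.04,.22],-1.7176)
go([.50,-.04,.22],-1.7176,(np.array([.38,-.26,.205]),[np.pi,0,-1.4]))
E
```

```text
[ 0.53996858 -0.02922562  0.        ] [0.63985151 0.06517989 0.        ]
shift [-5.856e-01 -8.892e-01 -6.000e-04] turn [0.     0.0005 0.0942] dist 0.2661688270163765
shift [-1.1556 -1.7138 -0.0595] turn [1.000e-04 5.000e-04 1.953e-01] dist 0.5169656867641251
shift [-0.7856 -0.6226 -0.06  ] turn [ 0.     -0.      0.1011] dist 0.25104780421266387
```

>>> {"api": "servo_tool", "payload": {
  "targets": "0 -0.586 -0.889 0 0 0 0.094;0 -0.586 -0.889 0 0 0 0.094;0 -0.586 -0.889 0 0 0 0.094;0 -0.586 -0.889 0 0 0 0.094;0 -0.586 -0.889 0 0 0 0.094;0 -0.586 -0.889 0 0 0 0.094;0 -0.586 -0.889 0 0 0 0.094;0 -0.586 -0.889 0 0 0 0.094"
}}

```text
time: 0.82
tool_pos: [0.3815, -0.2569, 0.2055]
ee_rot: [-3.141, 0.001, -1.393]
wrist_force: [-0.3, -0.2, -0.1]
width: 0.0442
```

```bash
python3 - <<'E'
from h import *
print(get_obs()['tool_pos'],get_obs()['ee_rot'])
go([.49,-.035,.22],-1.7176)
E
```

```text
[ 0.38149757 -0.25689713  0.2054756 ] [-3.14055815e+00  1.01854804e-03 -1.39340456e+00]
shift [-0.7971 -0.5839 -0.0567] turn [-0.0003  0.0004  0.1032] dist 0.24743094081579423
```

>>> {"api": "servo_tool", "payload": {
  "targets": "0 -0.797 -0.584 -0.057 0 0 0.103;0 -0.797 -0.584 -0.057 0 0 0.103;0 -0.797 -0.584 -0.057 0 0 0.103;0 -0.797 -0.584 -0.057 0 0 0.103;0 -0.797 -0.584 -0.057 0 0 0.103;0 -0.797 -0.584 -0.057 0 0 0.103;0 -0.797 -0.584 -0.057 0 0 0.103;0 -0.797 -0.584 -0.057 0 0 0.103;0 -0.797 -0.584 -0.057 0 0 0.103"
}}

```text
time: 1.57
tool_pos: [0.4899, -0.0397, 0.2192]
ee_rot: [3.141, -0.001, -1.722]
wrist_force: [0.1, -0.4, -0.3]
width: 0.0006
```

```bash
python3 - <<'E'
from h import *
print(get_obs()['tool_pos'],get_obs()['ee_rot'],get_obs()['wrist_force'],get_obs()['width'])
snap('wrist','w1')
E
```

```text
[ 0.48985539 -0.03973822  0.21921638] [ 3.14052809e+00 -1.28782224e-03 -1.72221866e+00] [ 0.10266851 -0.35639693 -0.34892134] 0.0005730006399639613
```

View pics/w1.png

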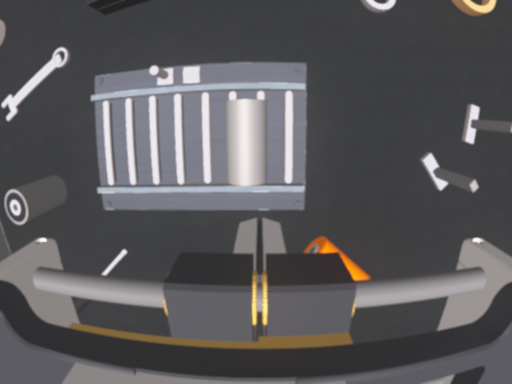

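```bash
python3 - <<'E'
from h import *
a=cv2.imread('pics/w1.png'); cv2.imwrite('pics/c5.png',cv2.resize(a[50:225,80:320],None,fx=3.3,fy=3.3,interpolation=cv2.INTER_CUBIC))
E
```

```text
(no output)
```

View pics/c5.png

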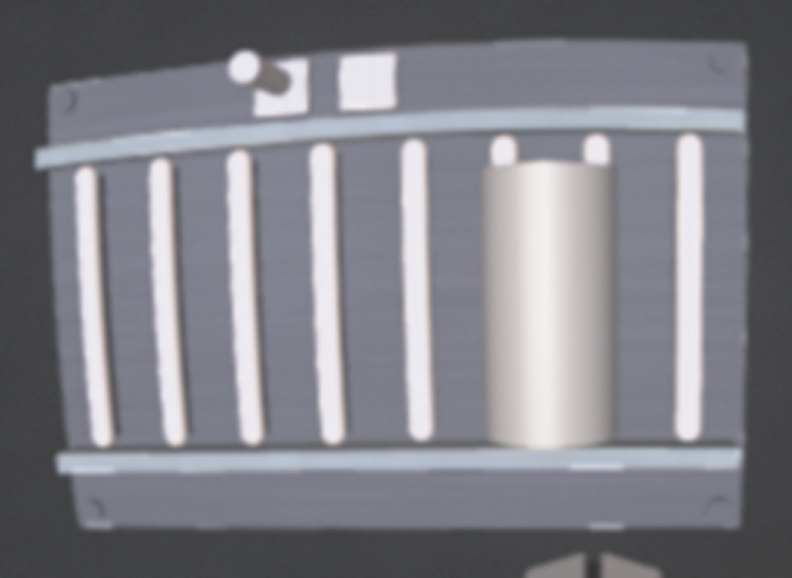

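```bash
cat >> h.py <<'E'
def wpose(d):
    R=Ro.from_euler('xyz',d['er']).as_matrix();T=d['T_tool_cam'];return R@T[:3,:3],R@T[:3,3]+d['tp']
def wproj(d,P):
    R,t=wpose(d);p=(np.atleast_2d(P)-t)@R;r=np.linalg.norm(p[:,:2],axis=1);th=np.arctan2(r,p[:,2])
    return p[:,:2]/r[:,None]*th[:,None]*d['mtx'][0,0]+d['mtx'][:2,2]
def wray(d,uv):
    R,t=wpose(d);q=(np.array(uv)-d['mtx'][:2,2])/d['mtx'][0,0];th=np.linalg.norm(q)
    return t,R@np.r_[q/th*np.sin(th),np.cos(th)]
def hit(r,z): return r[0]+r[1]*(z-r[0][2])/r[1][2]
def w2r(P,yr=yr,rc=rc):
    c,s=np.cos(yr),np.sin(yr);d=np.array(P)[:2]-rc;return np.array([c*d[0]+s*d[1],-s*d[0]+c*d[1]])
E
cat >> rack.py <<'E'
w=load('w1');wu=off([(48,88),(746,42),(740,527),(80,528)],3.3,(80,50))
fw=lambda q:(wproj(w,pts(q))-wu).ravel()
r=least_squares(fw,[.55,.04,.006,1.42]);print('wrist',r.x,np.round(r.fun,1))
F=lambda q:np.r_[f(q),fw(q)]
r=least_squares(F,[.55,.04,.006,1.42]);print('all',r.x,np.round(r.fun,1))
r=least_squares(lambda q:fw(np.r_[q[:2],.006,q[2]]),[.55,.04,1.42]);print('wrist z6',r.x,np.round(r.fun,1))
for rcx,c in(((r.x[:2]),r.x[2]),):
  for row in(200,310,420):
    a=[hit(wray(w,off((x,row),3.3,(80,50))),.037) for x in(484,614)];print(np.round([w2r(x,c,rcx)*1e3 for x in a],1))
E
python3 rack.py|tail -7
```

```text
wrist z6 [0.54989693 0.03931973 1.42803714] [-0.   0.1 -0.   0.1  0.4 -0.1 -0.4 -0.1]
[[-48.7 -34.7]
 [-96.2 -34. ]]
[[-47.9   6. ]
 [-95.9   6.6]]
[[-46.8  47.5]
 [-95.7  48. ]]
```

```bash
sed -i 's/^yr=1.424.*/yr=1.427; rc=np.array([.550,.040])/' h.py; python3 - <<'E'
from h import *
p=r2w(-.081,.004,.076);print(p, w2r(get_obs()['tool_pos']))
go(p,yr-np.pi)
E
```

```text
[ 0.53443388 -0.0395908   0.076     ] [-0.08819856  0.04826181]
shift [-0.0311 -0.1773  0.5729] turn [ 0.0003 -0.0004 -0.0029] dist 0.15012842306013602
```

>>> {"api": "servo_tool", "payload": {
  "targets": "0 -0.031 -0.177 0.3 0 0 -0.003;0 -0.031 -0.177 0.3 0 0 -0.003;0 -0.031 -0.177 0.5 0 0 -0.003;0 -0.031 -0.177 0.573 0 0 -0.003;0 -0.031 -0.177 0.573 0 0 -0.003;0 -0.031 -0.177 0.573 0 0 -0.003;0 -0.031 -0.177 0.573 0 0 -0.003;0 -0.031 -0.177 0.573 0 0 -0.003"
}}

```text
time: 2.28
tool_pos: [0.5368, -0.0394, 0.08]
ee_rot: [-3.135, -0.0, -1.715]
wrist_force: [-0.9, -0.4, 0.0]
width: 0.0002
```

```bash
python3 - <<'E'
from h import *
o=get_obs();print(w2r(o['tool_pos']),o['tool_pos'],o['ee_rot'],o['wrist_force'])
snap('side','s2');a=cv2.imread('pics/s2.png'); cv2.imwrite('pics/c6.png',cv2.resize(a[150:290,185:310],None,fx=4.2,fy=4.2,interpolation=cv2.INTER_CUBIC))
E
```

```text
[-0.08044078  0.00165936] [ 0.5368305  -0.03937277  0.08003957] [-3.13528188e+00 -4.66391500e-04 -1.71468043e+00] [-0.93867757 -0.36344441  0.002757  ]
```

View pics/c6.png

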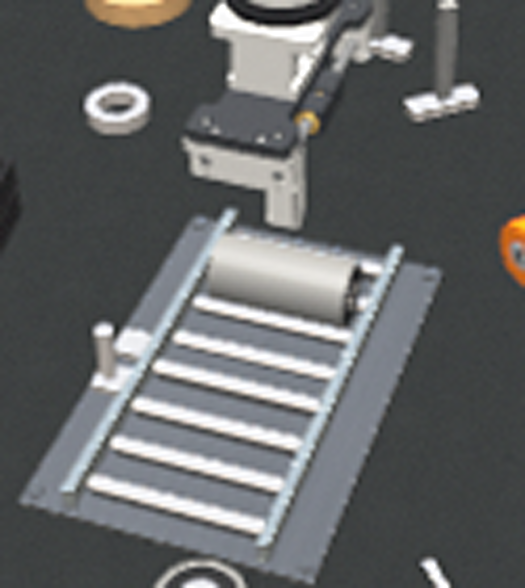

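>>> {"api": "servo_tool", "payload": {
  "targets": "0 0 0 0 0 0 0;0 0 0 0 0 0 0;0 0 0 0.002 0 0 0;0 0 0 0.004 0 0 0;0 0 0 0.006 0 0 0;0 0 0 0.008 0 0 0;0 0 0 0.01 0 0 0;0 0 0 0.012 0 0 0;0 0 0 0.014 0 0 0;0 0 0 0.016 0 0 0;0 0 0 0.018 0 0 0;0 0 0 0.02 0 0 0"
}}

```text
time: 3.33
tool_pos: [0.5348, -0.0382, 0.0714]
ee_rot: [3.142, -0.0, -1.713]
wrist_force: [0.7, -0.6, 0.9]
width: 0.0005
```

>>> {"api": "servo_tool", "payload": {
  "targets": "0 0 0 0.002 0 0 0;0 0 0 0.004 0 0 0;0 0 0 0.006 0 0 0;0 0 0 0.008 0 0 0;0 0 0 0.01 0 0 0;0 0 0 0.012 0 0 0;0 0 0 0.014 0 0 0;0 0 0 0.016 0 0 0;0 0 0 0.018 0 0 0;0 0 0 0.02 0 0 0"
}}

```text
time: 4.17
tool_pos: [0.5348, -0.0381, 0.0664]
ee_rot: [-3.142, -0.0, -1.713]
wrist_force: [0.2, -0.0, -0.3]
width: 0.0002
```

>>> {"api": "servo_tool", "payload": {
  "targets": "0 0 0 0.002 0 0 0;0 0 0 0.004 0 0 0;0 0 0 0.006 0 0 0;0 0 0 0.008 0 0 0"
}}

```text
time: 4.5
tool_pos: [0.5348, -0.0381, 0.0644]
ee_rot: [-3.142, -0.0, -1.713]
wrist_force: [-0.0, 0.3, -0.0]
width: 0.0005
```

>>> {"api": "servo_tool", "payload": {
  "targets": "0 0 0 0.002 0 0 0;0 0 0 0.004 0 0 0;0 0 0 0.006 0 0 0"
}}

```text
time: 4.75
tool_pos: [0.5348, -0.0382, 0.0629]
ee_rot: [-3.142, -0.0, -1.713]
wrist_force: [-0.2, 0.1, 0.7]
width: 0.0005
```

>>> {"api": "servo_tool", "payload": {
  "targets": "0 0 0 0.002 0 0 0;0 0 0 0.004 0 0 0"
}}

```text
time: 4.92
tool_pos: [0.5349, -0.0381, 0.0619]
ee_rot: [-3.142, -0.0, -1.714]
wrist_force: [0.1, -0.1, 0.1]
width: 0.0003
```

>>> {"api": "servo_tool", "payload": {
  "targets": "0 0 0 0.002 0 0 0;0 0 0 0.004 0 0 0"
}}

```text
time: 5.08
tool_pos: [0.5348, -0.0382, 0.0609]
ee_rot: [-3.142, -0.0, -1.713]
wrist_force: [0.1, -0.4, -1.0]
width: 0.0003
```

>>> {"api": "servo_tool", "payload": {
  "targets": "0 0 0 0.002 0 0 0;0 0 0 0.004 0 0 0"
}}

```text
time: 5.25
tool_pos: [0.5348, -0.0381, 0.0599]
ee_rot: [-3.142, -0.0, -1.713]
wrist_force: [0.7, -0.4, -0.1]
width: 0.0004
```

>>> {"api": "servo_tool", "payload": {
  "targets": "0 0 0 0.002 0 0 0"
}}

```text
time: 5.33
tool_pos: [0.5348, -0.0381, 0.0594]
ee_rot: [-3.142, -0.0, -1.713]
wrist_force: [0.6, -0.3, 0.5]
width: 0.0001
```

>>> {"api": "servo_tool", "payload": {
  "targets": "0 0 0 0.002 0 0 0"
}}

```text
time: 5.42
tool_pos: [0.5349, -0.0382, 0.0591]
ee_rot: [-3.141, -0.0, -1.714]
wrist_force: [-0.0, 0.9, 2.3]
width: 0.0005
```

>>> {"api": "servo_tool", "payload": {
  "targets": "0 0 0 0.002 0 0 0"
}}

```text
time: 5.5
tool_pos: [0.535, -0.0381, 0.0591]
ee_rot: [-3.141, -0.0, -1.713]
wrist_force: [-1.3, 0.5, 5.2]
width: 0.0003
```

>>> {"api": "servo_tool", "payload": {
  "targets": "0 0 0 0.003 0 0 0"
}}

```text
time: 5.58
tool_pos: [0.535, -0.0382, 0.0589]
ee_rot: [-3.141, -0.0, -1.713]
wrist_force: [-2.9, 0.1, 9.9]
width: 0.0005
```

>>> {"api": "servo_tool", "payload": {
  "targets": "0 -0.004 0 0 0 0 0;0 -0.008 0 -0.001 0 0 0"
}}

```text
time: 5.75
tool_pos: [0.5351, -0.0376, 0.0592]
ee_rot: [-3.141, -0.003, -1.714]
wrist_force: [-3.2, -3.7, 5.8]
width: 0.0005
```

>>> {"api": "servo_tool", "payload": {
  "targets": "0 -0.004 0 0.001 0 0 0;0 -0.008 0 0.002 0 0 0"
}}

```text
time: 5.92
tool_pos: [0.5353, -0.0366, 0.0595]
ee_rot: [-3.141, -0.005, -1.714]
wrist_force: [-6.1, -5.2, 10.0]
width: 0.0007
```

>>> {"api": "servo_tool", "payload": {
  "targets": "0 -0.004 0 0 0 0 0;0 -0.008 0 0 0 0 0"
}}

```text
time: 6.08
tool_pos: [0.5356, -0.0349, 0.0601]
ee_rot: [-3.14, -0.006, -1.714]
wrist_force: [-5.5, -5.5, 12.5]
width: 0.0004
```

>>> {"api": "servo_tool", "payload": {
  "targets": "0 -0.004 0.002 0 0 0 0;0 -0.008 0.003 -0.001 0 0 0"
}}

```text
time: 6.25
tool_pos: [0.5358, -0.0329, 0.0609]
ee_rot: [-3.139, -0.005, -1.714]
wrist_force: [-4.0, -4.6, 11.8]
width: 0.0004
```

>>> {"api": "servo_tool", "payload": {
  "targets": "0 -0.004 0 -0.001 0 0 0;0 -0.008 0 -0.002 0 0 0"
}}

```text
time: 6.42
tool_pos: [0.5362, -0.0306, 0.0616]
ee_rot: [-3.138, -0.005, -1.714]
wrist_force: [-5.9, -4.0, 13.5]
width: 0.0005
```

>>> {"api": "servo_tool", "payload": {
  "targets": "0 -0.006 0.002 -0.002 0 0 0;0 -0.012 0.004 -0.004 0 0 0"
}}

```text
time: 6.58
tool_pos: [0.5366, -0.0271, 0.0627]
ee_rot: [-3.136, -0.004, -1.714]
wrist_force: [-1.9, -3.1, 10.4]
width: 0.0008
```

>>> {"api": "servo_tool", "payload": {
  "targets": "0 -0.006 0.002 -0.001 0 0 0;0 -0.012 0.003 -0.003 0 0 0"
}}

```text
time: 6.75
tool_pos: [0.5371, -0.0237, 0.0634]
ee_rot: [-3.134, -0.003, -1.714]
wrist_force: [-0.6, -2.7, 8.5]
width: 0.0009
```

>>> {"api": "servo_tool", "payload": {
  "targets": "0 -0.006 0.002 -0.001 0 0 0;0 -0.012 0.003 -0.003 0 0 0"
}}

```text
time: 6.92
tool_pos: [0.5375, -0.0203, 0.0641]
ee_rot: [-3.133, -0.002, -1.714]
wrist_force: [2.0, -2.3, 6.8]
width: 0.0006
```

>>> {"api": "servo_tool", "payload": {
  "targets": "0 -0.006 0 0 0 0 0;0 -0.012 0 0 0 0 0"
}}

```text
time: 7.08
tool_pos: [0.538, -0.0172, 0.0644]
ee_rot: [-3.133, -0.002, -1.714]
wrist_force: [0.8, -1.6, 10.0]
width: 0.0002
```

>>> {"api": "servo_tool", "payload": {
  "targets": "0 -0.006 0 0 0 0 0;0 -0.012 0 -0.001 0 0 0"
}}

```text
time: 7.25
tool_pos: [0.5385, -0.0139, 0.0646]
ee_rot: [-3.133, -0.001, -1.714]
wrist_force: [1.1, -1.9, 8.5]
width: 0.0006
```

>>> {"api": "servo_tool", "payload": {
  "targets": "0 -0.006 0 0 0 0 0;0 -0.012 0 0 0 0 0"
}}

```text
time: 7.42
tool_pos: [0.5389, -0.0107, 0.0646]
ee_rot: [-3.133, -0.0, -1.714]
wrist_force: [0.8, -0.8, 9.3]
width: 0.0003
```

>>> {"api": "servo_tool", "payload": {
  "targets": "0 -0.006 0 0 0 0 0;0 -0.012 0 0 0 0 0"
}}

```text
time: 7.58
tool_pos: [0.5394, -0.0073, 0.0645]
ee_rot: [-3.133, 0.0, -1.714]
wrist_force: [0.9, 0.4, 8.6]
width: 0.0
```

>>> {"api": "servo_tool", "payload": {
  "targets": "0 -0.006 0 0 0 0 0;0 -0.012 0 0 0 0 0"
}}

```text
time: 7.75
tool_pos: [0.5398, -0.0041, 0.0642]
ee_rot: [-3.133, 0.001, -1.714]
wrist_force: [1.7, 0.9, 7.3]
width: 0.0005
```

>>> {"api": "servo_tool", "payload": {
  "targets": "0 -0.006 0 0 0 0 0;0 -0.012 0 0 0 0 0"
}}

```text
time: 7.92
tool_pos: [0.5402, -0.001, 0.0638]
ee_rot: [-3.133, 0.001, -1.713]
wrist_force: [2.9, 0.5, 4.6]
width: 0.0004
```

>>> {"api": "servo_tool", "payload": {
  "targets": "0 -0.006 0 0.001 0 0 0;0 -0.012 0 0.002 0 0 0"
}}

```text
time: 8.08
tool_pos: [0.5405, 0.0021, 0.0631]
ee_rot: [-3.133, 0.001, -1.713]
wrist_force: [1.6, 0.8, 5.7]
width: 0.0008
```

>>> {"api": "servo_tool", "payload": {
  "targets": "0 -0.006 0 0.001 0 0 0;0 -0.012 0 0.002 0 0 0"
}}

```text
time: 8.25
tool_pos: [0.5409, 0.0051, 0.0623]
ee_rot: [-3.134, 0.001, -1.713]
wrist_force: [4.2, 1.0, 6.1]
width: 0.0004
```

>>> {"api": "servo_tool", "payload": {
  "targets": "0 -0.004 0 -0.01 0 0 0;0 -0.004 0 -0.03 0 0 0;0 -0.004 0 -0.06 0 0 0;0 0.05 0 -0.06 0 0 0;0 0.05 0 -0.06 0 0 0"
}}

```text
time: 8.67
tool_pos: [0.5355, -0.0089, 0.0752]
ee_rot: [3.141, -0.002, -1.715]
wrist_force: [-0.4, 0.7, 0.1]
width: 0.0005
```

```bash
python3 - <<'E'
from h import *
o=get_obs();print(w2r(o['tool_pos']),o['tool_pos'],o['ee_rot'],o['wrist_force'])
snap('top','t3');a=cv2.imread('pics/t3.png'); A=cv2.resize(a[135:250,140:290],None,fx=4,fy=4,interpolation=cv2.INTER_CUBIC)
snap('wrist','w3');snap('side','s3')
cv2.imwrite('pics/c7.png',A);a=cv2.imread('pics/s3.png'); cv2.imwrite('pics/c8.png',cv2.resize(a[150:290,185:310],None,fx=4.2,fy=4.2,interpolation=cv2.INTER_CUBIC))
E
```

```text
[-0.05048257  0.00736439] [ 0.5354774  -0.00890622  0.07523832] [ 3.14097841e+00 -1.51147054e-03 -1.71464968e+00] [-0.42276766  0.65875429  0.05000188]
```

View pics/c8.png

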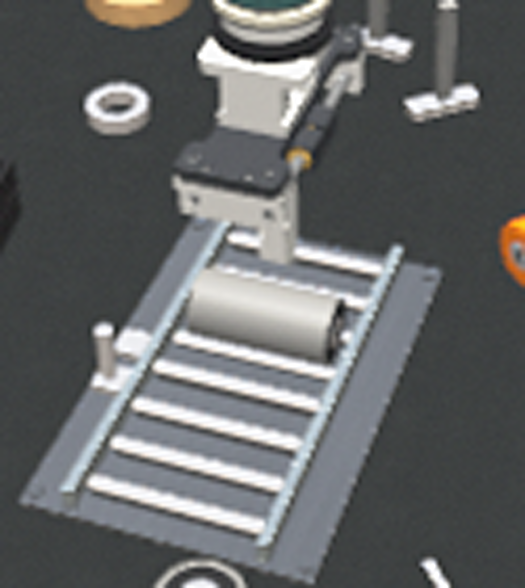

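View pics/w3.png

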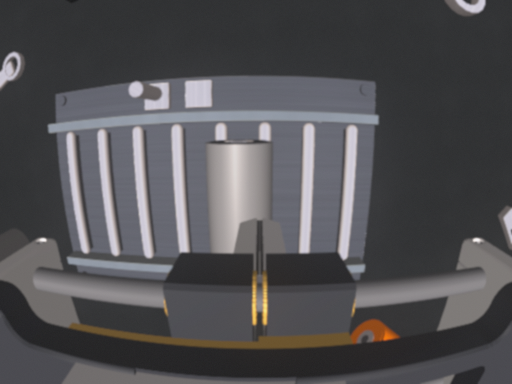

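```bash
python3 - <<'E'
from h import *
w=load('w3')
for row in (160,200,235):print(np.round([w2r(hit(wray(w,(x,row)),.037))*1e3 for x in(207.5,272.5)],1))
print(w2r(hit(wray(w,(240,142)),.06))*1e3)
p=r2w(-.046,.004,.073);go(p,yr-np.pi)
E
```

```text
[[-11.9 -33.5]
 [-60.1 -33.2]]
[[-10.7  -2.7]
 [-60.4  -2.7]]
[[ -9.2  26.2]
 [-60.7  25.9]]
[-37.71517662 -48.22587186]
shift [-0.0119 -0.0145  0.0065] turn [0.0004 0.0001 0.0002] dist 0.004958515440006947
```

>>> {"api": "servo_tool", "payload": {
  "targets": "0 -0.014 -0.01 0.008 0 0 0;0 -0.014 -0.01 0.02 0 0 0;0 -0.014 -0.01 0.03 0 0 0;0 -0.014 -0.01 0.034 0 0 0;0 -0.014 -0.01 0.036 0 0 0;0 -0.014 -0.01 0.038 0 0 0"
}}

```text
time: 9.32
tool_pos: [0.5388, -0.0043, 0.0652]
ee_rot: [3.141, -0.0, -1.713]
wrist_force: [-0.3, -0.4, 0.3]
width: 0.0004
```

>>> {"api": "servo_tool", "payload": {
  "targets": "0 0 0 0.002 0 0 0;0 0 0 0.004 0 0 0;0 0 0 0.006 0 0 0"
}}

```text
time: 9.57
tool_pos: [0.539, -0.0044, 0.0641]
ee_rot: [-3.141, -0.0, -1.714]
wrist_force: [1.0, -0.4, -0.2]
width: 0.0003
```

>>> {"api": "servo_tool", "payload": {
  "targets": "0 0 0 0.002 0 0 0;0 0 0 0.004 0 0 0"
}}

```text
time: 9.73
tool_pos: [0.539, -0.0044, 0.063]
ee_rot: [-3.141, -0.0, -1.713]
wrist_force: [0.1, 0.1, -0.6]
width: 0.0005
```

>>> {"api": "servo_tool", "payload": {
  "targets": "0 0 0 0.002 0 0 0;0 0 0 0.004 0 0 0"
}}

```text
time: 9.9
tool_pos: [0.5389, -0.0044, 0.062]
ee_rot: [-3.141, -0.0, -1.714]
wrist_force: [0.9, 0.2, 0.1]
width: 0.0003
```

>>> {"api": "servo_tool", "payload": {
  "targets": "0 0 0 0.002 0 0 0;0 0 0 0.004 0 0 0"
}}

```text
time: 10.07
tool_pos: [0.5389, -0.0044, 0.0609]
ee_rot: [-3.142, -0.0, -1.713]
wrist_force: [0.9, -0.4, 0.1]
width: 0.0009
```

>>> {"api": "servo_tool", "payload": {
  "targets": "0 0 0 0.002 0 0 0;0 0 0 0.004 0 0 0"
}}

```text
time: 10.23
tool_pos: [0.5389, -0.0044, 0.0599]
ee_rot: [-3.142, -0.0, -1.713]
wrist_force: [0.7, 0.5, 0.8]
width: 0.0001
```

>>> {"api": "servo_tool", "payload": {
  "targets": "0 0 0 0.002 0 0 0;0 0 0 0.004 0 0 0"
}}

```text
time: 10.4
tool_pos: [0.5389, -0.0044, 0.0589]
ee_rot: [-3.142, -0.0, -1.713]
wrist_force: [-0.7, -0.3, 0.1]
width: 0.0005
```

>>> {"api": "servo_tool", "payload": {
  "targets": "0 0 0 0.002 0 0 0"
}}

```text
time: 10.48
tool_pos: [0.5389, -0.0044, 0.0584]
ee_rot: [3.142, -0.0, -1.713]
wrist_force: [0.3, 0.3, -0.7]
width: 0.0005
```

>>> {"api": "servo_tool", "payload": {
  "targets": "0 0 0 0.002 0 0 0;0 0 0 0.004 0 0 0"
}}

```text
time: 10.65
tool_pos: [0.5389, -0.0044, 0.0574]
ee_rot: [-3.142, -0.0, -1.713]
wrist_force: [-1.0, 0.0, 0.5]
width: 0.0004
```

>>> {"api": "servo_tool", "payload": {
  "targets": "0 0 0 0.002 0 0 0"
}}

```text
time: 10.73
tool_pos: [0.539, -0.0044, 0.057]
ee_rot: [-3.141, -0.0, -1.714]
wrist_force: [0.8, -0.2, 0.9]
width: 0.0007
```

>>> {"api": "servo_tool", "payload": {
  "targets": "0 0 0 0.002 0 0 0"
}}

```text
time: 10.82
tool_pos: [0.539, -0.0044, 0.0568]
ee_rot: [-3.141, -0.0, -1.713]
wrist_force: [-0.6, 0.5, 3.8]
width: 0.0005
```

>>> {"api": "servo_tool", "payload": {
  "targets": "0 0 0 0.002 0 0 0"
}}

```text
time: 10.9
tool_pos: [0.539, -0.0044, 0.0567]
ee_rot: [-3.141, -0.0, -1.713]
wrist_force: [-2.0, -0.0, 5.4]
width: 0.0002
```

>>> {"api": "servo_tool", "payload": {
  "targets": "0 -0.004 0.002 0.003 0 0 0;0 -0.008 0.003 0.003 0 0 0"
}}

```text
time: 11.07
tool_pos: [0.5391, -0.004, 0.0568]
ee_rot: [-3.139, -0.003, -1.714]
wrist_force: [-2.1, -4.0, 6.8]
width: 0.0003
```

>>> {"api": "servo_tool", "payload": {
  "targets": "0 -0.004 0.001 0 0 0 0;0 -0.008 0.002 0 0 0 0"
}}

```text
time: 11.23
tool_pos: [0.5393, -0.0026, 0.0573]
ee_rot: [-3.138, -0.005, -1.714]
wrist_force: [-2.3, -5.6, 8.8]
width: 0.0003
```

>>> {"api": "servo_tool", "payload": {
  "targets": "0 -0.004 0 0 0 0 0;0 -0.008 0 0 0 0 0"
}}

```text
time: 11.4
tool_pos: [0.5396, -0.001, 0.058]
ee_rot: [-3.138, -0.005, -1.714]
wrist_force: [-3.4, -5.2, 12.0]
width: 0.0007
```

>>> {"api": "servo_tool", "payload": {
  "targets": "0 -0.005 0.001 -0.002 0 0 0;0 -0.01 0.002 -0.003 0 0 0"
}}

```text
time: 11.57
tool_pos: [0.5399, 0.0017, 0.0592]
ee_rot: [-3.137, -0.005, -1.714]
wrist_force: [-2.4, -4.5, 12.4]
width: 0.0005
```

>>> {"api": "servo_tool", "payload": {
  "targets": "0 -0.006 0.001 -0.002 0 0 0;0 -0.012 0.002 -0.003 0 0 0"
}}

```text
time: 11.73
tool_pos: [0.5404, 0.005, 0.0603]
ee_rot: [-3.135, -0.004, -1.714]
wrist_force: [-2.6, -3.6, 11.0]
width: 0.0006
```

>>> {"api": "servo_tool", "payload": {
  "targets": "0 -0.006 0.001 -0.002 0 0 0;0 -0.012 0.002 -0.003 0 0 0"
}}

```text
time: 11.9
tool_pos: [0.5408, 0.0085, 0.0612]
ee_rot: [-3.134, -0.003, -1.714]
wrist_force: [-2.0, -3.7, 12.7]
width: 0.0002
```

>>> {"api": "servo_tool", "payload": {
  "targets": "0 -0.006 0 -0.002 0 0 0;0 -0.012 0 -0.004 0 0 0"
}}

```text
time: 12.07
tool_pos: [0.5414, 0.0119, 0.062]
ee_rot: [-3.134, -0.002, -1.714]
wrist_force: [0.0, -1.9, 9.6]
width: 0.0005
```

>>> {"api": "servo_tool", "payload": {
  "targets": "0 -0.006 0 -0.001 0 0 0;0 -0.012 0 -0.002 0 0 0"
}}

```text
time: 12.23
tool_pos: [0.5418, 0.0152, 0.0625]
ee_rot: [-3.134, -0.001, -1.714]
wrist_force: [-0.5, -1.2, 9.6]
width: 0.0004
```

>>> {"api": "servo_tool", "payload": {
  "targets": "0 -0.006 0 0 0 0 0;0 -0.012 0 -0.001 0 0 0"
}}

```text
time: 12.4
tool_pos: [0.5423, 0.0184, 0.0628]
ee_rot: [-3.134, -0.001, -1.714]
wrist_force: [0.0, -0.8, 9.1]
width: 0.0008
```

>>> {"api": "servo_tool", "payload": {
  "targets": "0 -0.006 0 0 0 0 0;0 -0.012 0 -0.001 0 0 0"
}}

```text
time: 12.57
tool_pos: [0.5428, 0.0216, 0.0631]
ee_rot: [-3.134, -0.0, -1.714]
wrist_force: [-0.1, -1.3, 9.3]
width: 0.0005
```

>>> {"api": "servo_tool", "payload": {
  "targets": "0 -0.006 0 0 0 0 0;0 -0.012 0 0 0 0 0"
}}

```text
time: 12.73
tool_pos: [0.5432, 0.0248, 0.0631]
ee_rot: [-3.134, 0.0, -1.714]
wrist_force: [-0.6, 0.2, 10.6]
width: 0.0004
```

>>> {"api": "servo_tool", "payload": {
  "targets": "0 -0.006 0 0 0 0 0;0 -0.012 0 0 0 0 0"
}}

```text
time: 12.9
tool_pos: [0.5437, 0.0281, 0.063]
ee_rot: [-3.134, 0.001, -1.714]
wrist_force: [-0.2, 0.0, 8.8]
width: 0.0004
```

>>> {"api": "servo_tool", "payload": {
  "targets": "0 -0.006 0 0 0 0 0;0 -0.012 0 0 0 0 0"
}}

```text
time: 13.07
tool_pos: [0.5441, 0.0313, 0.0627]
ee_rot: [-3.134, 0.001, -1.714]
wrist_force: [1.4, 1.0, 7.7]
width: 0.0004
```

>>> {"api": "servo_tool", "payload": {
  "targets": "0 -0.006 0 0 0 0 0;0 -0.012 0 0 0 0 0"
}}

```text
time: 13.23
tool_pos: [0.5445, 0.0345, 0.0622]
ee_rot: [-3.134, 0.001, -1.713]
wrist_force: [2.2, 0.3, 5.6]
width: 0.0005
```

>>> {"api": "servo_tool", "payload": {
  "targets": "0 -0.006 0 0.001 0 0 0;0 -0.012 0 0.002 0 0 0"
}}

```text
time: 13.4
tool_pos: [0.545, 0.0376, 0.0616]
ee_rot: [-3.134, 0.002, -1.713]
wrist_force: [1.4, 0.7, 5.5]
width: 0.0004
```

>>> {"api": "servo_tool", "payload": {
  "targets": "0 -0.004 0 -0.01 0 0 0;0 -0.004 0 -0.03 0 0 0;0 -0.004 0 -0.06 0 0 0;0 0.01 0 -0.06 0 0 0;0 0.01 0 -0.06 0 0 0"
}}

```text
time: 13.82
tool_pos: [0.5419, 0.034, 0.0744]
ee_rot: [-3.141, -0.001, -1.714]
wrist_force: [0.3, 0.5, -0.7]
width: 0.0002
```

```bash
python3 - <<'E'
from h import *
o=get_obs();print(w2r(o['tool_pos']),o['tool_pos'],o['ee_rot'],o['wrist_force'])
snap('wrist','w4');snap('side','s4')
a=cv2.imread('pics/s4.png'); cv2.imwrite('pics/c9.png',cv2.resize(a[150:290,185:310],None,fx=4.2,fy=4.2,interpolation=cv2.INTER_CUBIC))
p=r2w(-.010,.004,.073);go(p,yr-np.pi)
E
```

```text
[-0.00713384  0.00713712] [0.54191426 0.03396255 0.07441401] [-3.14080568e+00 -5.50863265e-04 -1.71387169e+00] [ 0.31468019  0.52034177 -0.6806073 ]
shift [ 0.0126 -0.0145  0.0028] turn [ 0.0002 -0.0001  0.0002] dist 0.004860512949956394
```

View pics/c9.png

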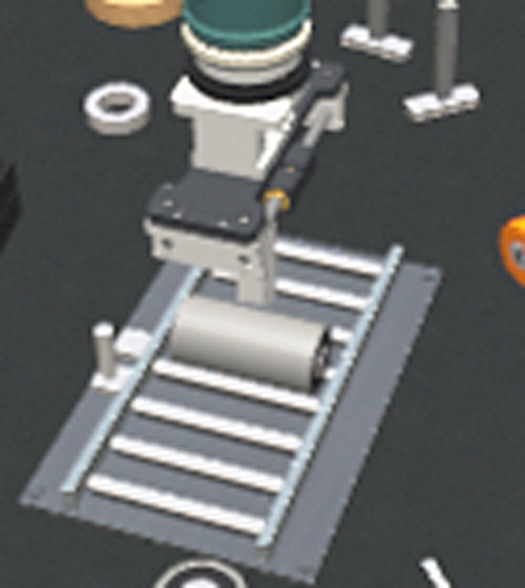

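View pics/w4.png

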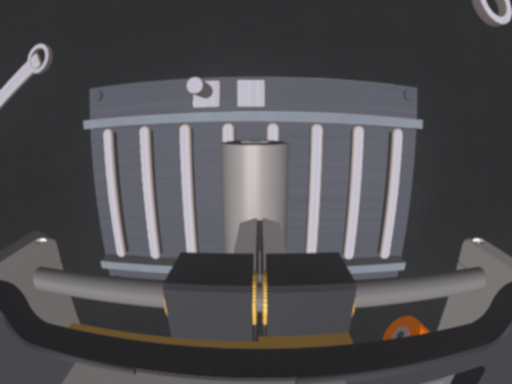

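>>> {"api": "servo_tool", "payload": {
  "targets": "0 0.012 -0.01 0.008 0 0 0;0 0.012 -0.01 0.02 0 0 0;0 0.012 -0.01 0.028 0 0 0;0 0.012 -0.01 0.032 0 0 0;0 0.012 -0.01 0.034 0 0 0;0 0.012 -0.01 0.036 0 0 0"
}}

```text
time: 14.42
tool_pos: [0.5437, 0.0314, 0.0647]
ee_rot: [3.141, -0.0, -1.713]
wrist_force: [0.1, 0.3, -0.1]
width: 0.0008
```

>>> {"api": "servo_tool", "payload": {
  "targets": "0 0 0 0.002 0 0 0;0 0 0 0.004 0 0 0;0 0 0 0.006 0 0 0"
}}

```text
time: 14.67
tool_pos: [0.5439, 0.0314, 0.0635]
ee_rot: [-3.141, -0.0, -1.713]
wrist_force: [0.1, 0.3, -0.4]
width: 0.0004
```

>>> {"api": "servo_tool", "payload": {
  "targets": "0 0 0 0.002 0 0 0;0 0 0 0.004 0 0 0"
}}

```text
time: 14.83
tool_pos: [0.5438, 0.0313, 0.0625]
ee_rot: [-3.141, -0.0, -1.713]
wrist_force: [0.5, -0.3, 0.3]
width: 0.0006
```

>>> {"api": "servo_tool", "payload": {
  "targets": "0 0 0 0.002 0 0 0;0 0 0 0.004 0 0 0"
}}

```text
time: 15.0
tool_pos: [0.5438, 0.0313, 0.0615]
ee_rot: [-3.141, -0.0, -1.714]
wrist_force: [-0.4, -0.2, 0.2]
width: 0.0004
```

>>> {"api": "servo_tool", "payload": {
  "targets": "0 0 0 0.002 0 0 0;0 0 0 0.004 0 0 0"
}}

```text
time: 15.17
tool_pos: [0.5438, 0.0313, 0.0604]
ee_rot: [-3.142, -0.0, -1.713]
wrist_force: [0.2, -0.1, -0.4]
width: 0.0005
```

>>> {"api": "servo_tool", "payload": {
  "targets": "0 0 0 0.002 0 0 0;0 0 0 0.004 0 0 0"
}}

```text
time: 15.33
tool_pos: [0.5438, 0.0313, 0.0595]
ee_rot: [-3.142, -0.0, -1.714]
wrist_force: [-0.1, 1.5, 1.2]
width: 0.0004
```

>>> {"api": "servo_tool", "payload": {
  "targets": "0 0 0 0.002 0 0 0;0 0 0 0.004 0 0 0"
}}

```text
time: 15.5
tool_pos: [0.5439, 0.0313, 0.0593]
ee_rot: [-3.141, -0.0, -1.713]
wrist_force: [-3.5, -0.3, 6.3]
width: 0.0004
```

>>> {"api": "servo_tool", "payload": {
  "targets": "0 0 0 0.002 0 0 0;0 0 0 0.004 0 0 0"
}}

```text
time: 15.67
tool_pos: [0.544, 0.0313, 0.0593]
ee_rot: [-3.141, -0.0, -1.713]
wrist_force: [-4.2, 0.3, 10.5]
width: 0.0007
```

>>> {"api": "servo_tool", "payload": {
  "targets": "0 0 0 0.002 0 0 0"
}}

```text
time: 15.75
tool_pos: [0.544, 0.0313, 0.0593]
ee_rot: [-3.14, -0.0, -1.713]
wrist_force: [-3.0, 0.0, 12.1]
width: 0.0003
```

>>> {"api": "servo_tool", "payload": {
  "targets": "0 0 0 0.002 0 0 0"
}}

```text
time: 15.83
tool_pos: [0.5441, 0.0313, 0.0592]
ee_rot: [-3.14, -0.0, -1.713]
wrist_force: [-5.8, -0.6, 13.6]
width: 0.0004
```

>>> {"api": "servo_tool", "payload": {
  "targets": "0 -0.004 0.003 -0.002 0 0 0;0 -0.008 0.005 -0.002 0 0 0"
}}

```text
time: 16.0
tool_pos: [0.5439, 0.0316, 0.0593]
ee_rot: [-3.138, -0.004, -1.714]
wrist_force: [-1.4, -5.4, 7.9]
width: 0.0002
```

>>> {"api": "servo_tool", "payload": {
  "targets": "0 -0.004 0.001 0 0 0 0;0 -0.008 0.002 0 0 0 0"
}}

```text
time: 16.17
tool_pos: [0.5441, 0.0326, 0.0598]
ee_rot: [-3.137, -0.006, -1.714]
wrist_force: [-1.9, -7.0, 11.7]
width: 0.0006
```

>>> {"api": "servo_tool", "payload": {
  "targets": "0 -0.004 0 -0.001 0 0 0;0 -0.008 0 -0.002 0 0 0"
}}

```text
time: 16.33
tool_pos: [0.5444, 0.0344, 0.0607]
ee_rot: [-3.137, -0.006, -1.714]
wrist_force: [-3.1, -6.8, 12.4]
width: 0.0006
```

>>> {"api": "servo_tool", "payload": {
  "targets": "0 -0.005 0 -0.002 0 0 0;0 -0.01 0.001 -0.004 0 0 0"
}}

```text
time: 16.5
tool_pos: [0.5448, 0.0372, 0.0619]
ee_rot: [-3.136, -0.005, -1.714]
wrist_force: [-0.8, -5.3, 11.1]
width: -0.0
```

>>> {"api": "servo_tool", "payload": {
  "targets": "0 -0.006 0 -0.002 0 0 0;0 -0.012 0.001 -0.004 0 0 0"
}}

```text
time: 16.67
tool_pos: [0.5452, 0.0405, 0.063]
ee_rot: [-3.135, -0.004, -1.714]
wrist_force: [-1.4, -4.7, 11.5]
width: 0.0004
```

>>> {"api": "servo_tool", "payload": {
  "targets": "0 -0.006 0 -0.002 0 0 0;0 -0.012 0.001 -0.004 0 0 0"
}}

```text
time: 16.83
tool_pos: [0.5458, 0.0439, 0.0641]
ee_rot: [-3.135, -0.003, -1.714]
wrist_force: [-0.9, -4.4, 10.3]
width: 0.0009
```

>>> {"api": "servo_tool", "payload": {
  "targets": "0 -0.006 0 -0.002 0 0 0;0 -0.012 0 -0.003 0 0 0"
}}

```text
time: 17.0
tool_pos: [0.5463, 0.0471, 0.0649]
ee_rot: [-3.134, -0.003, -1.714]
wrist_force: [-1.0, -4.1, 11.0]
width: 0.0004
```

>>> {"api": "servo_tool", "payload": {
  "targets": "0 -0.006 0 -0.001 0 0 0;0 -0.012 0 -0.002 0 0 0"
}}

```text
time: 17.17
tool_pos: [0.5467, 0.0504, 0.0656]
ee_rot: [-3.134, -0.002, -1.714]
wrist_force: [-1.0, -2.4, 11.9]
width: 0.0003
```

>>> {"api": "servo_tool", "payload": {
  "targets": "0 -0.006 0 -0.001 0 0 0;0 -0.012 0 -0.002 0 0 0"
}}

```text
time: 17.33
tool_pos: [0.5472, 0.0538, 0.0661]
ee_rot: [-3.134, -0.001, -1.714]
wrist_force: [-0.9, -2.8, 11.7]
width: 0.0005
```

>>> {"api": "servo_tool", "payload": {
  "targets": "0 -0.006 0 0 0 0 0;0 -0.012 0 -0.001 0 0 0"
}}

```text
time: 17.5
tool_pos: [0.5477, 0.0572, 0.0663]
ee_rot: [-3.134, -0.0, -1.714]
wrist_force: [-0.9, -1.7, 11.3]
width: 0.0005
```

>>> {"api": "servo_tool", "payload": {
  "targets": "0 -0.006 0 0 0 0 0;0 -0.012 0 -0.001 0 0 0"
}}

```text
time: 17.67
tool_pos: [0.5482, 0.0606, 0.0664]
ee_rot: [-3.134, 0.0, -1.714]
wrist_force: [-0.1, 0.8, 9.5]
width: 0.0003
```

>>> {"api": "servo_tool", "payload": {
  "targets": "0 -0.006 0 0 0 0 0;0 -0.012 0 0 0 0 0"
}}

```text
time: 17.83
tool_pos: [0.5487, 0.0639, 0.0663]
ee_rot: [-3.134, 0.001, -1.714]
wrist_force: [-0.9, 0.4, 10.4]
width: 0.0007
```

>>> {"api": "servo_tool", "payload": {
  "targets": "0 -0.006 0 0 0 0 0;0 -0.012 0 0 0 0 0"
}}

```text
time: 18.0
tool_pos: [0.5491, 0.0671, 0.066]
ee_rot: [-3.134, 0.001, -1.713]
wrist_force: [0.4, 0.3, 7.8]
width: 0.0003
```

>>> {"api": "servo_tool", "payload": {
  "targets": "0 -0.006 0 0 0 0 0;0 -0.012 0 0 0 0 0"
}}

```text
time: 18.17
tool_pos: [0.5495, 0.0702, 0.0656]
ee_rot: [-3.135, 0.002, -1.713]
wrist_force: [0.9, 0.6, 6.2]
width: 0.0007
```

>>> {"api": "servo_tool", "payload": {
  "targets": "0 -0.006 0 0.001 0 0 0;0 -0.012 0 0.002 0 0 0"
}}

```text
time: 18.33
tool_pos: [0.5499, 0.0733, 0.0649]
ee_rot: [-3.135, 0.002, -1.713]
wrist_force: [1.7, 1.6, 5.8]
width: 0.0003
```

>>> {"api": "servo_tool", "payload": {
  "targets": "0 -0.006 0 0.001 0 0 0;0 -0.012 0 0.002 0 0 0"
}}

```text
time: 18.5
tool_pos: [0.5504, 0.0763, 0.0641]
ee_rot: [-3.135, 0.002, -1.713]
wrist_force: [3.0, 1.1, 5.0]
width: 0.0003
```

>>> {"api": "servo_tool", "payload": {
  "targets": "0 -0.003 0 -0.01 0 0 0;0 0 0 -0.03 0 0 0;0 0 0 -0.07 0 0 0;0 0 0 -0.15 0 0 0;0 0 0 -0.25 0 0 0;0 0 0.2 -0.4 0 0 0;0 0 0.2 -0.4 0 0 0;0 0 0.2 -0.4 0 0 0"
}}

```text
time: 19.17
tool_pos: [0.4979, 0.0832, 0.1663]
ee_rot: [-3.136, 0.001, -1.713]
wrist_force: [0.8, -0.1, 0.2]
width: 0.0007
```

```bash
python3 - <<'E'
from h import *
o=get_obs();print(w2r(o['tool_pos']),o['tool_pos'],o['ee_rot'],o['wrist_force'])
snap('wrist','w5');snap('side','s5')
a=cv2.imread('pics/s5.png'); cv2.imwrite('pics/c10.png',cv2.resize(a[150:290,185:310],None,fx=4.2,fy=4.2,interpolation=cv2.INTER_CUBIC))
E
```

```text
[0.03533225 0.0577301 ] [0.49792888 0.08324039 0.16634723] [-3.13553478e+00  1.27112116e-03 -1.71280571e+00] [ 0.80031392 -0.06067819  0.18982906]
```

View pics/c10.png

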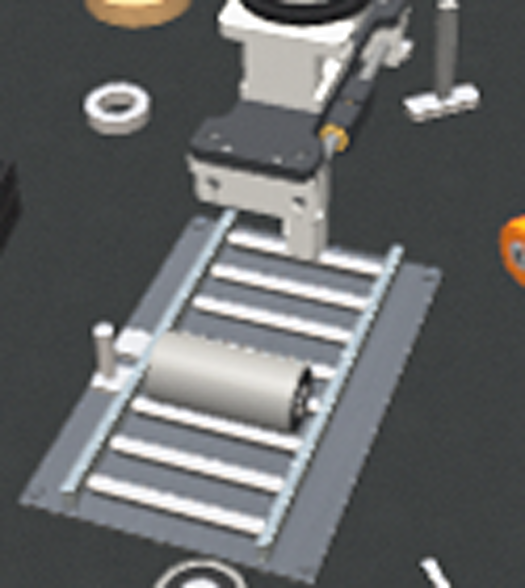

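View pics/w5.png

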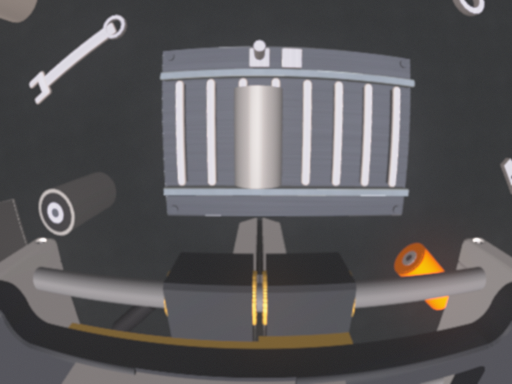

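```bash
python3 - <<'E'
from h import *
w=load('w5')
for x in (275.5,307,243.5,259.5):print(x,w2r(hit(wray(w,(x,135 if x>280 else 84)),.012))*1e3)
print('peg',w2r(hit(wray(w,(259.5,57)),.008))*1e3)
print('rol',[w2r(hit(wray(w,(x,130)),.037))*1e3 for x in(235.5,281)])
go([.45,-.12,.2],-1.36)
go([.395,-.34,.2],-1.0,(np.array([.45,-.12,.2]),[np.pi,0,-1.36]))
E
```

```text
275.5 [ 17.0820869  -54.54725499]
307 [-18.83764811   2.50286014]
243.5 [ 52.57387656 -54.46569731]
259.5 [ 34.82780908 -54.38869461]
peg [ 34.89656605 -86.6057467 ]
rol [array([59.54617722, -3.15113799]), array([12.48225373, -3.2325586 ])]
shift [ 0.83    0.0762 -0.1498] turn [-7.000e-04 -1.000e-04 -1.125e-01] dist 0.21170421211960777
shift [0.8145 0.3993 0.    ] turn [-0.      0.     -0.1146] dist 0.22677080940897137
```

>>> {"api": "servo_tool", "payload": {
  "targets": "0.5 0.83 0.076 -0.15 0 0 -0.112;0.5 0.83 0.076 -0.15 0 0 -0.112;0.5 0.83 0.076 -0.15 0 0 -0.112;0.5 0.83 0.076 -0.15 0 0 -0.112;0.5 0.83 0.076 -0.15 0 0 -0.112;0.5 0.83 0.076 -0.15 0 0 -0.112;0.5 0.83 0.076 -0.15 0 0 -0.112;0.5 0.83 0.076 -0.15 0 0 -0.112"
}}

```text
time: 19.93
tool_pos: [0.4497, -0.1207, 0.1979]
ee_rot: [3.14, 0.002, -1.365]
wrist_force: [-0.8, -0.2, -0.7]
width: 0.0466
```

```bash
python3 - <<'E'
from h import *
o=get_obs();print(o['tool_pos'],o['ee_rot'])
go([.395,-.34,.2],-1.0)
E
```

```text
[ 0.44967834 -0.12072448  0.19786674] [ 3.13985279e+00  1.70815433e-03 -1.36452707e+00]
shift [ 0.8137  0.3937 -0.0092] turn [ 0.0004  0.0006 -0.116 ] dist 0.22600005593273115
```

>>> {"api": "servo_tool", "payload": {
  "targets": "0.5 0.814 0.394 -0.01 0 0 -0.116;0.5 0.814 0.394 -0.01 0 0 -0.116;0.5 0.814 0.394 -0.01 0 0 -0.116;0.5 0.814 0.394 -0.01 0 0 -0.116;0.5 0.814 0.394 -0.01 0 0 -0.116;0.5 0.814 0.394 -0.01 0 0 -0.116;0.5 0.814 0.394 -0.01 0 0 -0.116;0.5 0.814 0.394 -0.01 0 0 -0.116;0.5 0.814 0.394 -0.01 0 0 -0.116"
}}

```text
time: 20.68
tool_pos: [0.3965, -0.3379, 0.2006]
ee_rot: [-3.141, 0.003, -0.996]
wrist_force: [0.4, 0.4, 0.0]
width: 0.0471
```

```bash
python3 - <<'E'
from h import *
o=get_obs();print(o['tool_pos'],o['ee_rot'])
snap('wrist','w6')
a=cv2.imread('pics/w6.png'); cv2.imwrite('pics/c11.png',cv2.resize(a[60:260,160:400],None,fx=3,fy=3,interpolation=cv2.INTER_CUBIC))
E
```

```text
[ 0.39647549 -0.33790541  0.20055475] [-3.14108368e+00  2.57502416e-03 -9.95596445e-01]
```

View pics/c11.png

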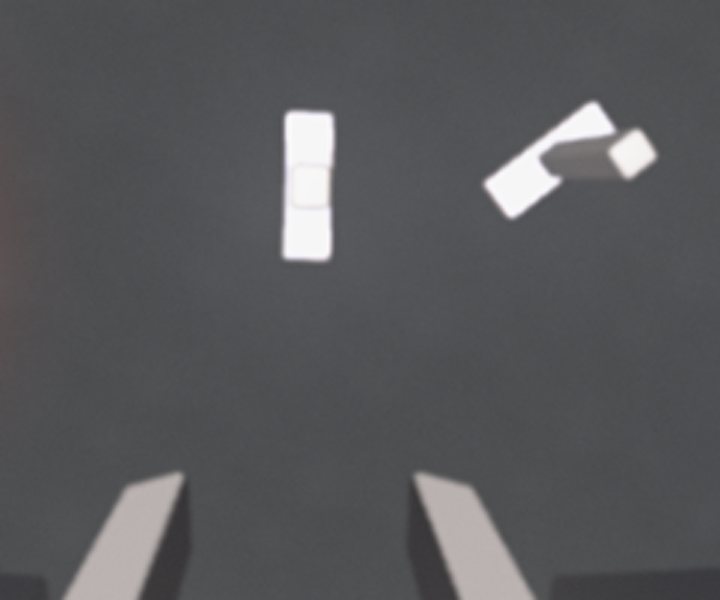

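```bash
python3 - <<'E'
from h import *
w=load('w6');cc=lambda c:(np.array(c)+.5)/3-.5+[160,60]
F=[hit(wray(w,cc(c)),.011) for c in[(286,112),(334,113),(332,260),(283,259)]];F=np.array(F);print(np.round(F,4),F.mean(0))
print(np.degrees(np.arctan2(*((F[0]+F[1]-F[2]-F[3])[[1,0]]))),np.linalg.norm(F[0]-F[3]),np.linalg.norm(F[0]-F[1]))
T=hit(wray(w,cc((310,186))),.105);print(T)
t=load('top0');s=load('side0')
print(tri([ray(t,(250.5/8-.5+335,408.5/8-.5+180)),ray(s,(330.5/9-.5+255,233.5/9-.5+125)),wray(w,cc((310,186)))]))
c=F.mean(0)
print(c[:2]);q=(c[:2]+T[:2])/2
go([*q,.130],np.radians(32.6-90))
E
```

```text
[[ 0.4765 -0.2795  0.011 ]
 [ 0.4869 -0.2961  0.011 ]
 [ 0.4354 -0.3288  0.011 ]
 [ 0.4247 -0.3115  0.011 ]] [ 0.45586594 -0.30396133  0.011     ]
32.06793147336643 0.060974281961823903 0.019584706969725692
[ 0.45583666 -0.30343302  0.105     ]
(array([ 0.45608821, -0.30355548,  0.10047083]), [np.float64(0.4283172369609143), np.float64(0.18481856935856966), np.float64(0.24943043837802586)])
[ 0.45586594 -0.30396133]
shift [ 0.0158 -0.2725  0.2839] turn [-0.0001  0.0006  0.0022] dist 0.0984495049812087
```

>>> {"api": "servo_tool", "payload": {
  "targets": "0.5 0.016 -0.273 0.1 0 0 0.004;0.5 0.016 -0.273 0.2 0 0 0.004;0.5 0.016 -0.273 0.27 0 0 0.004;0.5 0.016 -0.273 0.27 0 0 0.004;0.5 0.016 -0.273 0.27 0 0 0.004;0.5 0.016 -0.273 0.27 0 0 0.004"
}}

```text
time: 21.23
tool_pos: [0.4559, -0.3054, 0.1358]
ee_rot: [-3.141, -0.002, -1.008]
wrist_force: [0.4, -0.0, 0.8]
width: 0.0467
```

```bash
python3 - <<'E'
from h import *
o=get_obs();print(o['tool_pos'],o['ee_rot'])
go([.4559,-.3037,.073],np.radians(32.3-90))
snap('wrist','w7')
E
```

```text
[ 0.45589189 -0.30539382  0.13584774] [-3.14110600e+00 -2.13318681e-03 -1.00841970e+00]
shift [-0.0063 -0.0035  0.2514] turn [-0.0002 -0.0007 -0.0004] dist 0.06287056021358207
```

View pics/w7.png

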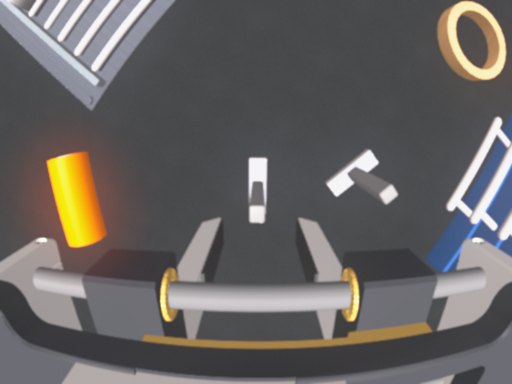

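>>> {"api": "servo_tool", "payload": {
  "targets": "0.5 -0.003 -0.004 0.08 0 0 0;0.5 -0.006 -0.004 0.15 0 0 0;0.5 -0.006 -0.004 0.22 0 0 0;0.5 -0.006 -0.004 0.25 0 0 0;0.5 -0.006 -0.004 0.25 0 0 0;0.5 -0.006 -0.004 0.25 0 0 0;0.5 -0.006 -0.004 0.25 0 0 0"
}}

```text
time: 21.87
tool_pos: [0.4561, -0.3049, 0.0738]
ee_rot: [-3.141, -0.003, -1.01]
wrist_force: [0.6, -0.1, -0.1]
width: 0.047
```

```bash
python3 - <<'E'
from h import *
o=get_obs();print(o['tool_pos'],o['ee_rot'])
snap('wrist','w8')
E
```

```text
[ 0.45614934 -0.3049181   0.07380607] [-3.14051735 -0.00339916 -1.01015371]
```

View pics/w8.png

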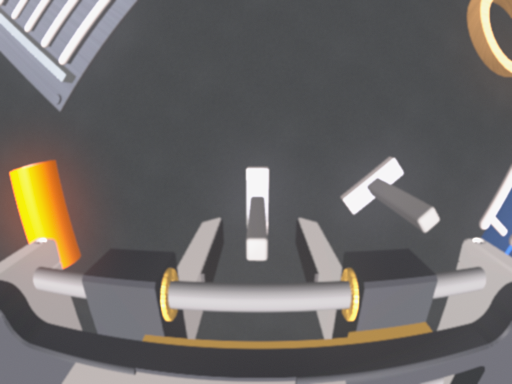

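>>> {"api": "servo_tool", "payload": {
  "targets": "0.3 0 0 0 0 0 0;0.2 0 0 0 0 0 0;0.1 0 0 0 0 0 0;0 0 0 0 0 0 0;0 0 0 0 0 0 0;0 0 0 0 0 0 0;0 0 0 0 0 0 0"
}}

```text
time: 22.5
tool_pos: [0.4553, -0.3039, 0.0717]
ee_rot: [3.142, -0.0, -1.01]
wrist_force: [0.2, -1.0, -0.2]
width: 0.0118
```

>>> {"api": "servo_tool", "payload": {
  "targets": "0 0 0 -0.01 0 0 0;0 0 0 -0.06 0 0 0;0 0 0 -0.2 0 0 0;0 0 0 -0.32 0 0 0;0 0 0 -0.42 0 0 0;0 0 0 -0.42 0 0 0;0 0 0 -0.42 0 0 0"
}}

```text
time: 23.08
tool_pos: [0.4562, -0.3047, 0.1792]
ee_rot: [-3.14, -0.005, -1.01]
wrist_force: [0.2, 0.0, -2.3]
width: 0.0116
```

```bash
python3 - <<'E'
from h import *
o=get_obs();print(o['tool_pos'],o['ee_rot'],o['width'])
snap('wrist','w9')
snap('side','s9');a=cv2.imread('pics/s9.png'); cv2.imwrite('pics/c12.png',cv2.resize(a[60:200,230:350],None,fx=4.2,fy=4.2,interpolation=cv2.INTER_CUBIC))
E
```

```text
[ 0.45618465 -0.30466146  0.1791857 ] [-3.140095   -0.0046513  -1.00975747] 0.011646938414014256
```

View pics/w9.png

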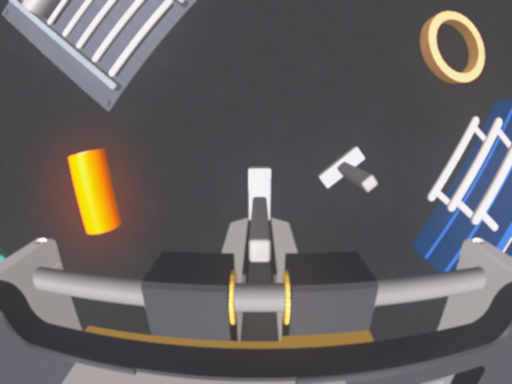

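View pics/c12.png

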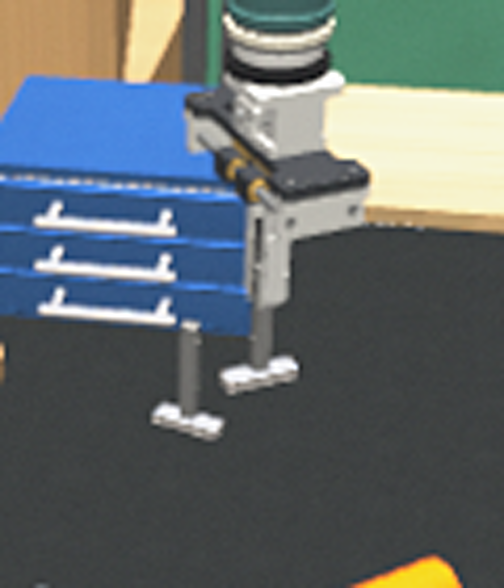

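```bash
python3 - <<'E'
from h import *
o=get_obs()
p=r2w(-.0025,0,.18);print(p)
go([.51,-.13,.18],-1.36)
E
```

```text
[0.54964175 0.0375258  0.18      ]
shift [-0.4693 -0.5565 -0.0184] turn [0.0004 0.0007 0.1115] dist 0.18204882961013316
```

>>> {"api": "servo_tool", "payload": {
  "targets": "0 -0.06 -0.07 -0.01 0 0 0.015;0 -0.16 -0.19 -0.01 0 0 0.04;0 -0.28 -0.33 -0.01 0 0 0.07;0 -0.4 -0.47 -0.01 0 0 0.095;0 -0.469 -0.556 -0.01 0 0 0.112;0 -0.469 -0.556 -0.01 0 0 0.112;0 -0.469 -0.556 -0.01 0 0 0.112"
}}

```text
time: 23.77
tool_pos: [0.5098, -0.1285, 0.1767]
ee_rot: [3.137, 0.002, -1.357]
wrist_force: [-0.6, -0.3, -2.0]
width: 0.0119
```

```bash
python3 - <<'E'
from h import *
o=get_obs();print(o['tool_pos'],o['ee_rot'],o['width'])
go(r2w(-.0025,0,.18),yr-np.pi)
E
```

```text
[ 0.50977689 -0.12851251  0.17670655] [ 3.13745088e+00  2.15352119e-03 -1.35714994e+00] 0.011886872121470663
shift [-0.6153 -0.2966 -0.0131] turn [0.0014 0.0004 0.1138] dist 0.17078868329620706
```

>>> {"api": "servo_tool", "payload": {
  "targets": "0 -0.07 -0.03 0 0 0 0.015;0 -0.2 -0.1 0 0 0 0.04;0 -0.35 -0.17 0 0 0 0.07;0 -0.5 -0.24 0 0 0 0.095;0 -0.6 -0.29 0 0 0 0.114;0 -0.615 -0.297 0 0 0 0.114;0 -0.615 -0.297 0 0 0 0.114;0 -0.615 -0.297 0 0 0 0.114;0 -0.615 -0.297 0 0 0 0.114"
}}

```text
time: 24.52
tool_pos: [0.5509, 0.0331, 0.1785]
ee_rot: [3.14, -0.001, -1.722]
wrist_force: [0.2, 0.4, -0.9]
width: 0.0113
```

```bash
python3 - <<'E'
from h import *
o=get_obs();print(o['tool_pos'],o['ee_rot'],o['width'],w2r(o['tool_pos']))
go(r2w(-.0025,0,.105),yr-np.pi)
E
```

```text
[0.55087459 0.03314877 0.17845911] [ 3.14023866e+00 -1.19596618e-03 -1.72160120e+00] 0.011312175202771385 [-0.00665519 -0.00184735]
shift [-0.0169  0.0071  0.2938] turn [ 0.0004 -0.0004 -0.0022] dist 0.07359972749029157
```

>>> {"api": "servo_tool", "payload": {
  "targets": "0 -0.017 0.007 0.05 0 0 -0.002;0 -0.017 0.007 0.13 0 0 -0.002;0 -0.017 0.007 0.2 0 0 -0.002;0 -0.017 0.007 0.25 0 0 -0.002;0 -0.017 0.007 0.25 0 0 -0.002;0 -0.017 0.007 0.25 0 0 -0.002;0 -0.017 0.007 0.25 0 0 -0.002"
}}

```text
time: 25.1
tool_pos: [0.5507, 0.0393, 0.1175]
ee_rot: [-3.14, 0.0, -1.714]
wrist_force: [-0.3, -0.5, -1.5]
width: 0.0119
```

```bash
python3 - <<'E'
from h import *
o=get_obs();print(o['tool_pos'],o['ee_rot'],o['width'],w2r(o['tool_pos']))
go(r2w(-.0025,0,.085),yr-np.pi)
snap('wrist','w10');snap('side','s10');a=cv2.imread('pics/s10.png'); cv2.imwrite('pics/c13.png',cv2.resize(a[150:290,185:310],None,fx=4.2,fy=4.2,interpolation=cv2.INTER_CUBIC))
E
```

```text
[0.55073323 0.0392557  0.11753771] [-3.14009196e+00  1.16638246e-04 -1.71390540e+00] 0.011935008053307312 [-0.00063154 -0.00083232]
shift [0.0075 0.0035 0.1301] turn [-0.0005  0.      0.0002] dist 0.032601938847484344
```

View pics/w10.png

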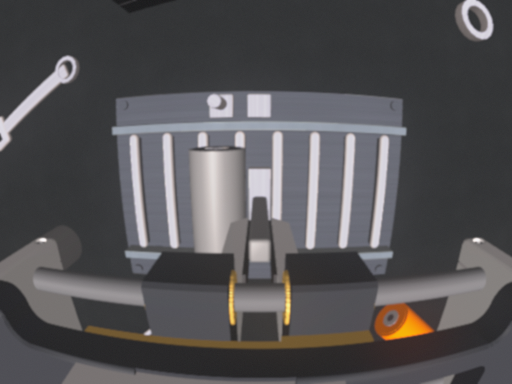

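View pics/c13.png

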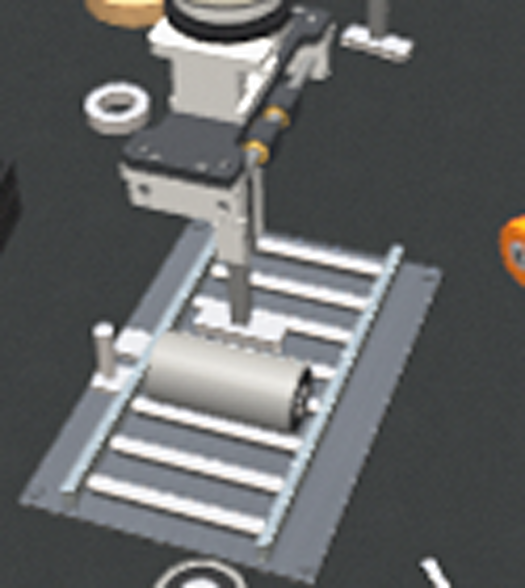

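>>> {"api": "servo_tool", "payload": {
  "targets": "0 0.006 0.003 0.01 0 0 0;0 0.006 0.003 0.03 0 0 0;0 0.006 0.003 0.05 0 0 0;0 0.006 0.003 0.07 0 0 0;0 0.006 0.003 0.08 0 0 0;0 0.006 0.003 0.08 0 0 0;0 0.006 0.003 0.08 0 0 0"
}}

```text
time: 25.78
tool_pos: [0.549, 0.0382, 0.0963]
ee_rot: [3.141, -0.0, -1.713]
wrist_force: [0.6, 0.2, -1.6]
width: 0.012
```

```bash
python3 - <<'E'
from h import *
o=get_obs();print(o['tool_pos'],o['ee_rot'],o['width'],w2r(o['tool_pos']))
snap('wrist','w11');a=cv2.imread('pics/w11.png'); cv2.imwrite('pics/c14.png',cv2.resize(a[80:270,160:360],None,fx=3.8,fy=3.1,interpolation=cv2.INTER_CUBIC))
E
```

```text
[0.54902929 0.03823902 0.09625724] [ 3.14082059e+00 -1.75970209e-04 -1.71342241e+00] 0.012030941915489675 [-0.00188191  0.00070834]
```

View pics/c14.png

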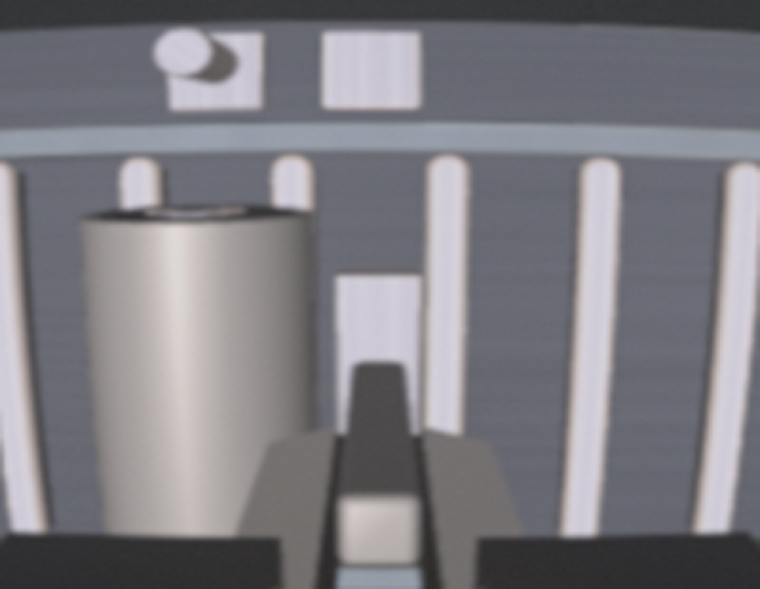

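>>> {"api": "servo_tool", "payload": {
  "targets": "0 -0.002 0 0.01 0 0 0;0 -0.002 0 0.02 0 0 0;0 -0.002 0 0.03 0 0 0;0 -0.002 0 0.04 0 0 0;0 -0.002 0 0.048 0 0 0;0 -0.002 0 0.054 0 0 0;0 -0.002 0 0.06 0 0 0;0 -0.002 0 0.063 0 0 0;0 -0.002 0 0.063 0 0 0"
}}

```text
time: 26.58
tool_pos: [0.5492, 0.0387, 0.0807]
ee_rot: [3.141, -0.0, -1.713]
wrist_force: [-0.6, -0.1, -1.4]
width: 0.0116
```

>>> {"api": "servo_tool", "payload": {
  "targets": "0 0 0 0.003 0 0 0;0 0 0 0.006 0 0 0"
}}

```text
time: 26.75
tool_pos: [0.5495, 0.0387, 0.0796]
ee_rot: [-3.141, -0.0, -1.713]
wrist_force: [0.8, -0.1, -1.9]
width: 0.0117
```

>>> {"api": "servo_tool", "payload": {
  "targets": "0 0 0 0.002 0 0 0;0 0 0 0.004 0 0 0"
}}

```text
time: 26.92
tool_pos: [0.5494, 0.0387, 0.0785]
ee_rot: [-3.141, -0.0, -1.713]
wrist_force: [-0.5, -0.2, -0.6]
width: 0.0121
```

>>> {"api": "servo_tool", "payload": {
  "targets": "0 0 0 0.002 0 0 0;0 0 0 0.004 0 0 0"
}}

```text
time: 27.08
tool_pos: [0.5495, 0.0387, 0.0777]
ee_rot: [-3.141, 0.0, -1.713]
wrist_force: [-0.1, 0.6, 1.8]
width: 0.0119
```

>>> {"api": "servo_tool", "payload": {
  "targets": "0 0 0 0.002 0 0 0;0 0 0 0.004 0 0 0"
}}

```text
time: 27.25
tool_pos: [0.5495, 0.0387, 0.0777]
ee_rot: [-3.141, -0.0, -1.713]
wrist_force: [-2.2, 0.3, 7.1]
width: 0.0114
```

>>> {"api": "servo_tool", "payload": {
  "targets": "0 0 0 -0.003 0 0 0;0.08 0 0 -0.004 0 0 0;0.15 0 0 -0.004 0 0 0;0.22 0 0 -0.004 0 0 0;0.3 0 0 -0.004 0 0 0;0.4 0 0 -0.004 0 0 0;0.4 0 0 -0.004 0 0 0;0.4 0 0 -0.004 0 0 0"
}}

```text
time: 27.92
tool_pos: [0.5493, 0.0387, 0.0774]
ee_rot: [3.142, -0.0, -1.713]
wrist_force: [0.7, 0.1, 0.5]
width: 0.0371
```

>>> {"api": "servo_tool", "payload": {
  "targets": "0.4 0 0 -0.03 0 0 0;0.4 0 0 -0.08 0 0 0;0.4 0 0 -0.15 0 0 0;0.4 0 0 -0.25 0 0 0;0.4 0 0 -0.35 0 0 0;0.4 0 0.3 -0.5 0 0 0;0.4 0 0.3 -0.5 0 0 0;0.4 0 0.3 -0.5 0 0 0;0.4 0 0.3 -0.5 0 0 0"
}}

```text
time: 28.67
tool_pos: [0.4756, 0.0496, 0.2062]
ee_rot: [-3.134, 0.001, -1.713]
wrist_force: [0.3, 0.2, 1.2]
width: 0.0378
```

```bash
python3 - <<'E'
from h import *
o=get_obs();print(o['tool_pos'],o['width'],o['wrist_force'],w2r(o['tool_pos']))
snap('wrist','w12');snap('side','s12');a=cv2.imread('pics/s12.png'); cv2.imwrite('pics/c15.png',cv2.resize(a[170:290,185:310],None,fx=4.8,fy=4.8,interpolation=cv2.INTER_CUBIC))
a=cv2.imread('pics/w12.png'); cv2.imwrite('pics/c16.png',cv2.resize(a[40:230,140:400],None,fx=3,fy=3,interpolation=cv2.INTER_CUBIC))
E
```

```text
[0.47556078 0.04960388 0.20622211] 0.03779821583992737 [0.31813155 0.17463471 1.16304775] [-0.00116248  0.07504719]
```

View pics/c15.png

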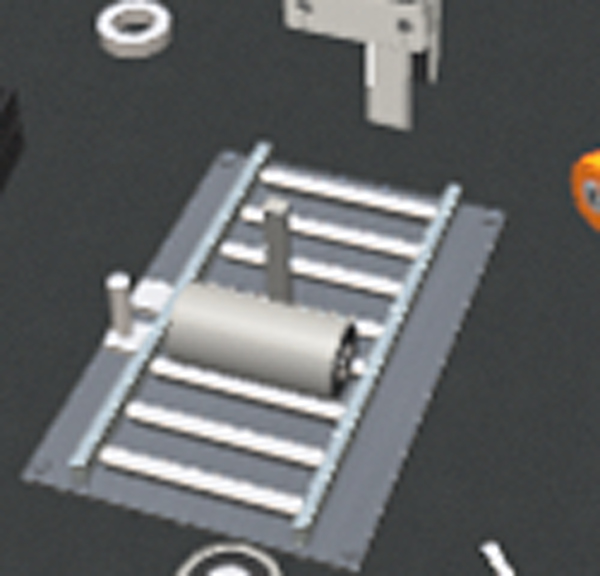

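View pics/c16.png

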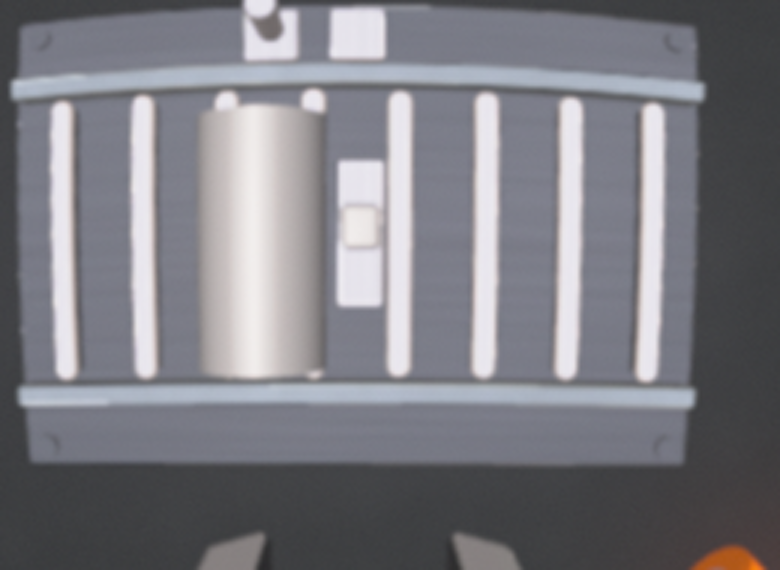

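```bash
python3 - <<'E'
from h import *
print(robot.close_job())
E
```

```text
the job is handed in; nothing more can be done
None
```

I rolled the grey roller over three bars, from the groove at -72 mm to the marked groove at 36 mm. I did this with shut fingertips pressing on its top. The presses read at most about 13.6 N, by readings at the end of each call. I then picked up the stop nearest the robot's base by its post, stood it in the groove at 0 mm directly behind the roller, and let go. The job was handed in at about 29 s.

**Last checks:**
- **Roller:** the wrist and side pictures show it in the groove level with the marker peg.
- **Stop:** it stands upright with its foot between the two bars. The foot met the plate at the height expected for fully down (TCP at 77.7 mm).
- **Robot:** it was clear of everything. No other thing was touched.

**What disagreed:** heights found from the top and side cameras came out about 4 mm low for the rack plate and the post top. I therefore relied on contact for the heights. The wrist pictures suggested the stop sits up to 2 mm off the groove's middle, on the side away from the roller.

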